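# Feed the bar sled along the fence to the end stop of the embossing press

### The arm

A 6-joint arm with a two-finger parallel gripper is mounted at the origin on a cart in front of the work surface, level with it; the furniture and walls round the work are solid. World frame = base frame: x ahead of the robot, y to its left, z up, the work surface at z = 0. Lengths are in m, angles in degrees, forces in N, time in s.
With the tool pointing down it reaches from about 0.4 to 0.825 m from the base axis. Payload 7 kg.
Tool frame: the origin (TCP) lies midway between the tips of the shut fingers; the grasp point (between the pads) lies 19 mm behind it; z points along the fingers, y is the direction in which the jaws open and shut (so a half turn about z gives the same grasp; the last joint's range is limited). The gripper opens to 88 mm and grips with 3 to 60 N. Pads are 19 mm wide; open, the fingers measure 130 mm over their backs; the gripper's body (78 mm by 193 mm) begins 47 mm behind the grasp point.
Start: joints at [-50.128, 20.546, 0.682, 0, -70.136, -16.507], TCP at [0.268, -0.62, 0.227] pointing down, gripper open.
Joint ranges: [-176.03, 176.03], [-82.01, 121.73], [-58.28, 71.71], [-173.87, 95.51], [-174.79, -0.11], [-173.66, 173.66]. Speed limits (degrees/s): [136.94, 136.94, 172.46, 180, 180, 180].

### API

Orientations are given as [roll, pitch, yaw] about the fixed x, y, z axes, in that order (R = Rz(yaw) Ry(pitch) Rx(roll)).
In Python, from plant import sensors, viewer, r gives the robot as it stands. The module is installed in compiled form; this text tells all that it offers.
- The arm moves only by the shell command python3 -m handwheel 'ROWS' [OPENING] [FORCE]. ROWS is JSON, one flat list of numbers, 6 for each row, row after row: the shift along the world's x, y, z in cm, then the turn, a rotation vector about the world's x, y, z in rad. In form: [tx, ty, tz, wx, wy, wz, tx, ty, tz, wx, wy, wz, ...]. A call has 1 to 8 rows; each row is the pose to reach, as a shift and turn from the pose measured when the call began; what a row does not reach only later rows make up. A row lasts 1/10 s, in which the tool goes at most 50 mm and 8.59 degrees, less where a joint would pass 70% of its speed; a pose out of reach is approached as far as the arm can. A call with a gripper value outside its range is refused whole. OPENING is the closure in counts, from 0 (fully open) to 255 (shut), set as the call begins (- or left out, the last holds). The fingers move at their own pace and stop on an object; FORCE is the grip in N (left out, the last holds). Time passes only in rows, so rows that repeat a pose let the fingers close. It gives the time, the measured TCP pose, the force and the opening at its end, in the units of the state.
- sensors.get_state(): the state, without advancing time (a new reading comes with each control period).
- viewer.capture(name): name is "scene" or "top" or "wrist"; returns a dict with "img" (400x640x3 uint8, red, green, blue), "camera_matrix" (3x3 intrinsics, pixels), "camera_from_world" (4x4, takes a point from world to camera coordinates); the wrist camera has in their place "mount" (4x4, takes a point from camera to tool coordinates, whose origin is the TCP and whose axes are the flange's). Camera axes: x right, y down, z forward; pixel columns grow to the right and rows downward; lengths in m; the calibration is good to about 2 mm. The wrist camera is an equidistant fisheye: a pixel r from the principal point sees the ray r / f radians off the axis. A picture is of the moment at which its call begins: read the wrist's pose just before it. There is no depth.
- r.close_job(): hands the job in, once; it reports no verdict.
The state is a dict: "time_s": time; "joints": joint angles; "qd": joint speeds; "joint_torque": joint torques, N m; "tcp_pos": TCP position; "eef_rot": TCP orientation; "contact_force": force on the tool from outside, world axes, zero at the start; "moment": the same for the moment, N m; "gripper_width": finger opening in m.
Only numpy, scipy, OpenCV 4.12 (cv2) and the standard library are available. Lean on these libraries where they do the work, as an engineer would, in place of code of your own. Each camera call takes 0.05 s, during which the arm holds its last target.

### The job

Lift the white dust cover off the bar sled by its handle and stand it the right way up on the bench, clear of the jig. Then, with the held push stick and never with the hand, bring the sled flat against the fence before its nose goes under the press head, and feed it along, always square against the fence, until it bears firmly on the orange end stop hidden under the head, without shoving the stop along. Leave the sled there against fence and stop, lay the push stick flat on the bench beside the jig and leave the other things where they are.

Things in the scene. Friction and masses are not known exactly. Their poses are not given: they have to be found in the camera images.
- jig: Fixed embossing jig. Origin: underside (bench top, z 0), middle of the sled's track. The feed runs along its own -y (to the robot's right); the aluminium fence is on its +x (far) side: face at x = +42 mm, 16 mm thick, top z = 34. White baseboard x -53 to +57, y -250 to +230 mm, top at z = 8, on which the sled slides.
- press_mouth (a point): Centre of the lower entry edge of the green press head. The head overhangs the track over jig x -53 to +87, y -235 to -35 mm, underside z = 58 mm, top 108 mm, hand wheel on it to 162 mm; green skirts on its near side and far end hang down to z = 36 mm; open below them. The sled's nose goes under it when the sled's origin is at jig y = +47 mm.
- end_stop: Slot plate of the end stop, fixed under the head. Origin: mid slot, on the track's centre line, level with the board top; axes parallel to the jig's. The orange stop block (60 mm wide, 18 mm high, 12 mm thick) is clamped somewhere along it, its striking face up to 25 mm to either side of this origin in y: the head hides it from above and no reading gives it, so feel for it. Its clamp slips at about 22 N.
- sled: Loose wooden block 84 mm (own x) by 164 (own y) by 20 high, about 0.3 kg, a wrapped magenta bar (72 x 150 x 10 mm) fixed on top. Origin: centre of its underside. Starts under the cover, origin 10 to 20 mm short of its place against the fence (jig x = 0), a little askew, at jig y 100 to 140 mm. Nose = its -y end. It slides at 1 to 5 N, more when pressed on the fence.
- cover: White dust cover loose on the sled: an upside-down tray 84 (own x) x 164 x 15 mm, open below, with a dark wooden handle block on top, 14 mm wide along own x, 44 mm along own y, from z = 15 to 47 mm. Origin: centre of its lower rim. About 0.12 kg.
- push_stick: Wooden push stick lying flat, 0.09 kg. Origin: on the underside below the middle of its red handle block (40 mm along own x, 24 mm across own y, z = 12 to 58 mm). It points along own +x: a bar 14 mm high, own y -18 to +14 mm, from x = -55 to its flat pushing end at x = +110 mm.
- stick_end (a point): Middle of the stick's flat pushing end (stick x 110, y -2, z 7 mm). Beside it, on the stick's right (-y), a lip 8 mm thick runs on to x = +134 mm, inner face at stick y = -10 mm. With the stick pointing along jig -y, end and lip take the sled's trailing near corner: the end pushes, the lip presses to the fence.
- card_block: Bystander: small block of cards on a stand, 34 x 58 x 38 mm; origin under its centre.
- stamp: Bystander: wooden hand stamp 25 x 34 x 59 mm; origin under its centre.
- sweet_jar: Bystander: jar of marshmallows 69 mm across, 107 mm high; origin under its centre.
- ballotin: Bystander: closed magenta card box 67 x 93 x 46 mm; origin under its centre.
- tin: Bystander: round tin, 70 mm across, 36 mm high; origin under its centre.
- truffle: Bystander: truffle 28 mm across, 25 mm high; origin under its centre.

How it is judged:
By the outcome, as a careful person would: the job done as asked, in the order asked, and still so for the second after the job is handed in, with the robot touching nothing.
It also fails if it takes over 72 s, if anything falls off the work surface, if the arm or the gripper's body presses on something with over 40 N, if the wrist force passes 120 N, or if a joint passes its speed limit or range.

## Working session

There is one attempt and no reset: what is moved stays moved. The work goes in short steps, Python scripts to look and compute and a shell command to move; the robot and the scene stay as the last step left them, time stands still between calls to the robot, and variables do not carry over. Pictures are saved under pics/ and viewed, and the job is handed in when it is done.

```bash
mkdir -p pics; ls; cat > h.py <<'E'
from plant import sensors, viewer, r
import cv2, numpy as np
def cap(n,fn):
    s=sensors.get_state(); c=viewer.capture(n)
    cv2.imwrite('pics/'+fn,cv2.cvtColor(c['img'],cv2.COLOR_RGB2BGR))
    np.save('pics/'+fn+'.npy',np.array([c.get('camera_matrix'),c.get('camera_from_world',c.get('mount')),s],dtype=object),allow_pickle=True)
    return c,s
def ray(K,T,u,v,z):
    d=np.linalg.inv(K)@np.array([u,v,1.]);R=T[:3,:3];o=-R.T@T[:3,3];w=R.T@d
    return o+w*(z-o[2])/w[2]
def proj(K,T,p):
    q=T[:3,:3]@np.array(p)+T[:3,3];q=K@q;return q[:2]/q[2]
def load(fn): return np.load('pics/'+fn+'.npy',allow_pickle=True)
E
python3 - <<'E'
from h import *
np.set_printoptions(precision=4,suppress=True)
for n in ['scene','top','wrist']:
    c,s=cap(n,n+'0.png'); print(n,[ (k,v) for k,v in c.items() if k!='img'])
print(s)
E
```

```text
pics
scene [('camera_matrix', array([[465.8294,   0.    , 322.8485],
       [  0.    , 465.8294, 191.8559],
       [  0.    ,   0.    ,   1.    ]])), ('camera_from_world', array([[-0.492 , -0.8703,  0.0227,  0.2255],
       [-0.5338,  0.281 , -0.7976,  0.3405],
       [ 0.6877, -0.4046, -0.6028,  1.1511],
       [ 0.    ,  0.    ,  0.    ,  1.    ]]))]
top [('camera_matrix', array([[389.889 ,   0.    , 317.0774],
       [  0.    , 389.889 , 197.0001],
       [  0.    ,   0.    ,   1.    ]])), ('camera_from_world', array([[ 0.0207, -0.9998,  0.0077, -0.0564],
       [-0.9991, -0.021 , -0.0369,  0.51  ],
       [ 0.0371, -0.0069, -0.9993,  1.601 ],
       [ 0.    ,  0.    ,  0.    ,  1.    ]]))]
wrist [('camera_matrix', array([[309.7069,   0.    , 327.4556],
       [  0.    , 309.7069, 201.2037],
       [  0.    ,   0.    ,   1.    ]])), ('mount', array([[ 0.0001, -0.9647, -0.2633,  0.0711],
       [ 1.    , -0.    ,  0.0004, -0.0012],
       [-0.0004, -0.2633,  0.9647, -0.1576],
       [ 0.    ,  0.    ,  0.    ,  1.    ]]))]
{'time_s': 0.1, 'joints': array([-50.1274,  20.5857,   0.6397,  -0.016 , -70.1358, -16.5069]), 'qd': array([-0.0237, -0.1429,  0.0673,  0.0225,  0.0095, -0.008 ]), 'joint_torque': array([ -0.0005, -58.4164,  29.3753,   7.0156,   0.0102,  -0.0001]), 'tcp_pos': array([ 0.2675, -0.6193,  0.2257]), 'eef_rot': array([ 179.9173,   -0.0088, -156.6397]), 'contact_force': array([0.5171, 0.0328, 0.4812]), 'moment': array([0.0033, 0.0232, 0.09  ]), 'gripper_width': 0.08780238614241623}
```

View pics/scene0.png

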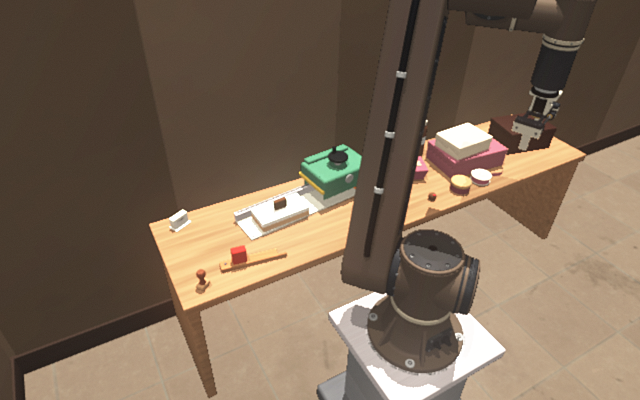

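View pics/top0.png

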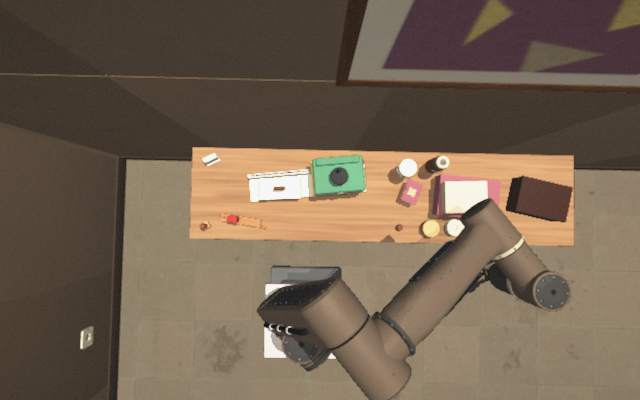

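```bash
python3 - <<'E'
import cv2
i=cv2.imread('pics/top0.png'); c=i[130:270,150:470]; cv2.imwrite('pics/top0c.png',cv2.resize(c,None,fx=2.5,fy=2.5,interpolation=cv2.INTER_CUBIC))
E
```

```text
(no output)
```

View pics/top0c.png

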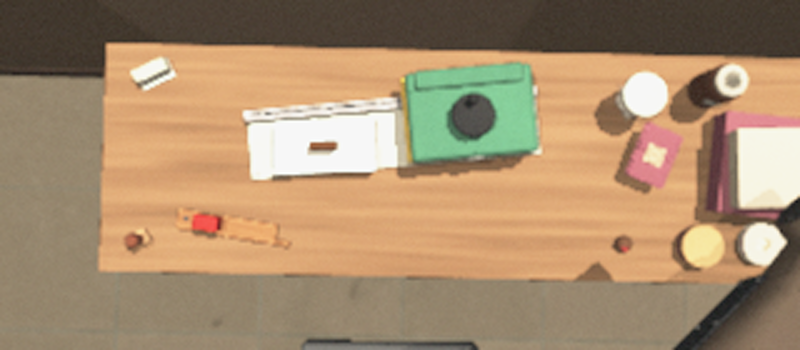

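```bash
python3 - <<'E'
from h import *
np.set_printoptions(precision=4,suppress=True)
K,T,s=load('top0.png')
for n,u,v,z in [('boardNL',252,180,.008),('fenceFL',244,115,.034),('boardNR',540,153,.008),('handle L',309,147,.055+.02),('handle R',336,146,.075),('coverNL',273,177,.04),('coverNR',376,173,.04),('coverFR',374,110,.04),('coverFL',274,118,.04),('stickhandle',206,222,.058),('stickback',178,218,.014),('stick lip end',290,244,.014),('stamp',135,240,.05),('truf',623,244,.02),('pressNL',410,163,.108),('tableNL',100,268,0),('tableFL',106,43,0),('tin',702,246,.036),('table far R',600,53,0), ('tableNR',600,283,0),('ballotin',655,155,.046),('card',152,72,.038)]:
    print(n,ray(K,T,150+u/2.5,130+v/2.5,z))
E
```

```text
boardNL [0.4847 0.2274 0.008 ]
fenceFL [0.5897 0.239  0.034 ]
boardNR [ 0.5394 -0.2478  0.008 ]
handle L [0.5375 0.1277 0.075 ]
handle R [0.54  0.085 0.075]
coverNL [0.4896 0.1884 0.04  ]
coverNR [0.4996 0.0219 0.04  ]
coverFR [0.6018 0.0274 0.04  ]
coverFL [0.5854 0.1893 0.04  ]
stickhandle [0.4151 0.2908 0.058 ]
stickback [0.4197 0.346  0.014 ]
stick lip end [0.3808 0.1613 0.014 ]
stamp [0.3837 0.4052 0.05  ]
truf [ 0.3922 -0.3848  0.02  ]
pressNL [ 0.5141 -0.0329  0.108 ]
tableNL [0.3343 0.4755 0.    ]
tableFL [0.708  0.4777 0.    ]
tin [ 0.3922 -0.5098  0.036 ]
table far R [ 0.7093 -0.3465  0.    ]
tableNR [ 0.3262 -0.3518  0.    ]
ballotin [ 0.538  -0.4291  0.046 ]
card [0.6562 0.3896 0.038 ]
```

```bash
python3 -m handwheel '[2,4,3,0,0,0.14, 3.5,8,6,0,0,0.28, 5,12.5,8,0,0,0.42, 6,17,9,0,0,0.56, 7.5,21.5,9,0,0,0.7, 9,26,9,0,0,0.84, 10,30.5,9,0,0,0.98, 11,35,9,0,0,1.1]' 0
```

```text
time_s: 0.95
tcp_pos: [0.3775, -0.2675, 0.3158]
eef_rot: [179.9, -0.0, -93.3]
contact_force: [1.1, 0.2, -0.1]
gripper_width: 0.0878
```

```bash
python3 -m handwheel '[0.7,4.9,0,0,0,0.05, 1.4,9.7,0,0,0,0.1, 2.1,14.5,0,0,0,0.15, 2.8,19.3,0,0,0,0.18, 3.5,24.1,0,0,0,0.18, 4.2,28.9,0,0,0,0.18, 4.9,33.7,0,0,0,0.18, 5.5,38,0,0,0,0.18]' 0
python3 -m handwheel '[0,0.5,0,0,0,0, 0,1,0,0,0,0]'
cat >> h.py <<'E'
from scipy.spatial.transform import Rotation as Ro
def wcam(fn):
    K,M,s=load(fn); 
    W=np.eye(4); W[:3,:3]=Ro.from_euler('xyz',s['eef_rot'],degrees=True).as_matrix(); W[:3,3]=s['tcp_pos']
    return K,W@M
def wray(fn,u,v,z):
    K,C=wcam(fn); d=np.array([u-K[0,2],v-K[1,2]]);r_=np.hypot(*d);th=r_/K[0,0]
    q=np.array([*(np.sin(th)*d/max(r_,1e-9)),np.cos(th)]); w=C[:3,:3]@q;o=C[:3,3]
    return o+w*(z-o[2])/w[2]
def wproj(fn,p):
    K,C=wcam(fn); q=np.linalg.inv(C)@np.array([*p,1.]); q=q[:3]; rr=np.hypot(q[0],q[1]);th=np.arctan2(rr,q[2])
    return np.array([K[0,2]+K[0,0]*th*q[0]/rr,K[1,2]+K[0,0]*th*q[1]/rr])
E
python3 -c "
from h import *
c,s=cap('wrist','w1.png');print(s['tcp_pos'],s['eef_rot'],s['joints'])
i=cv2.imread('pics/w1.png')"
```

```text
time_s: 1.75
tcp_pos: [0.4321, 0.1148, 0.3159]
eef_rot: [180.0, 0.0, -82.9]
contact_force: [1.4, -0.4, 0.2]
gripper_width: 0.0877
time_s: 1.95
tcp_pos: [0.4318, 0.1258, 0.3156]
eef_rot: [179.9, -0.0, -82.8]
contact_force: [-0.2, -0.8, 0.5]
gripper_width: 0.0878
[0.43177343 0.12582905 0.31557227] [ 1.79919593e+02 -8.32523807e-04 -8.28042399e+01] [ 4.14499374e+01 -4.20852383e+00 -1.73009385e+01 -4.57474596e-02
 -7.69745186e+01 -3.42438411e+01]
```

View pics/w1.png

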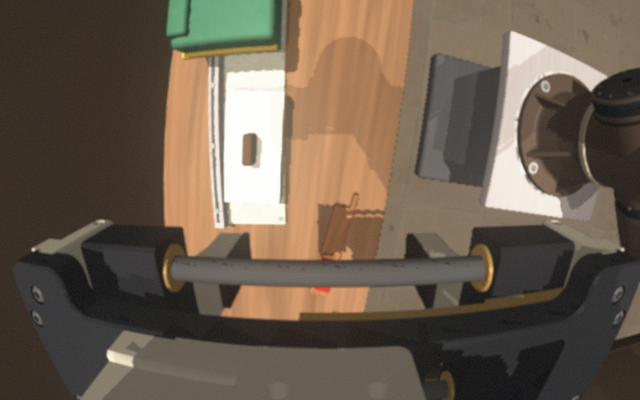

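```bash
python3 - <<'E'
import cv2
i=cv2.imread('pics/w1.png'); c=i[40:240,190:390]; cv2.imwrite('pics/w1c.png',cv2.resize(c,None,fx=3,fy=3,interpolation=cv2.INTER_CUBIC))
E
```

```text
(no output)
```

View pics/w1c.png

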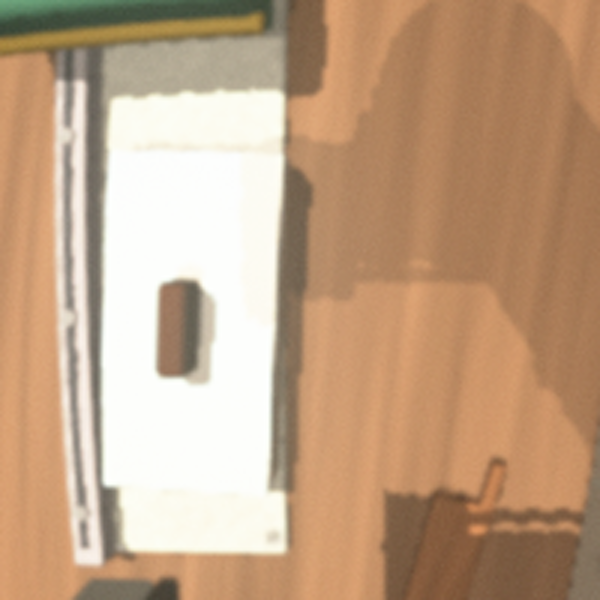

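```bash
python3 - <<'E'
from h import *
np.set_printoptions(precision=4,suppress=True)
for n,u,v,z in [('boardNL',287,553,.008),('boardNedge top',286,60,.008),('fenceTop outer end',75,563,.034),('fence top inner end',103,563,.034),('fence inner mid',88,300,.034),('fence inner',86,100,.034),('cNL',270,488,.043),('cNR',285,152,.043),('cFR',109,150,.043),('cFL',103,487,.043),
 ('h1',156,375,.075),('h2',192,374,.075),('h3',197,283,.075),('h4',162,281,.075),('lip end',505,460,.014),('lipendL',490,458,.014),('bar corner far',436,490,.014)]:
    print(n,wray('w1.png',190+u/3,40+v/3,z))
E
```

```text
boardNL [0.486 0.227 0.008]
boardNedge top [ 0.5137 -0.0274  0.008 ]
fenceTop outer end [0.5961 0.2386 0.034 ]
fence top inner end [0.5803 0.2363 0.034 ]
fence inner mid [0.5946 0.1008 0.034 ]
fence inner [0.6059 0.0024 0.034 ]
cNL [0.4937 0.1818 0.043 ]
cNR [0.5032 0.0222 0.043 ]
cFR [0.5878 0.0272 0.043 ]
cFL [0.5785 0.192  0.043 ]
h1 [0.5458 0.127  0.075 ]
h2 [0.5293 0.1248 0.075 ]
h3 [0.5306 0.0846 0.075 ]
h4 [0.5465 0.0852 0.075 ]
lip end [0.3792 0.1606 0.014 ]
lipendL [0.387  0.1605 0.014 ]
bar corner far [0.4121 0.1807 0.014 ]
```

```bash
python3 -m handwheel '[3,-0.7,-3,0,0,-0.03, 6,-1.2,-6,0,0,-0.05, 9,-1.7,-9,0,0,-0.07, 10.7,-2.05,-13,0,0,-0.073, 10.7,-2.05,-17,0,0,-0.073, 10.7,-2.05,-19.5,0,0,-0.073, 10.7,-2.05,-20,0,0,-0.073]'
python3 -c "
from h import *
c,s=cap('wrist','w2.png');print(s['tcp_pos'],s['eef_rot'])
i=cv2.imread('pics/w2.png')"
```

```text
time_s: 2.7
tcp_pos: [0.5369, 0.1024, 0.1126]
eef_rot: [179.6, -0.1, -87.2]
contact_force: [-1.4, -0.5, 0.1]
gripper_width: 0.0877
[0.53685869 0.10244803 0.11257353] [ 1.79619215e+02 -1.23136033e-01 -8.71979447e+01]
```

View pics/w2.png

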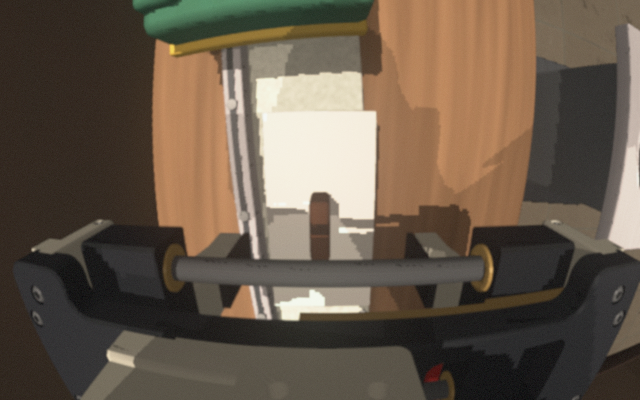

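```bash
python3 - <<'E'
from h import *
np.set_printoptions(precision=4,suppress=True)
for n,u,v,z in [('hR1',310,194,.075),('hR2',330,194,.075),('cNR',376,111,.043),('cFR',265,113,.043),('c near',376,200,.043),('bar',374,270,.043)]: print(n,wray('w2.png',u,v,z))
E
python3 -m handwheel '[0.15,0.3,-3,0,0,0, 0.15,0.3,-5,0,0,0, 0.15,0.3,-6.1,0,0,0, 0.15,0.3,-6.2,0,0,0]'
```

```text
hR1 [0.5492 0.0794 0.075 ]
hR2 [0.5362 0.0788 0.075 ]
cNR [0.5049 0.0225 0.043 ]
cFR [0.586  0.0277 0.043 ]
c near [0.4998 0.0897 0.043 ]
bar [0.4954 0.1498 0.043 ]
time_s: 3.15
tcp_pos: [0.5394, 0.1058, 0.0522]
eef_rot: [179.7, -0.1, -87.2]
contact_force: [-0.3, -0.3, 0.4]
gripper_width: 0.0874
```

```bash
python3 -m handwheel '[0.1,0,-0.2,0,0,0, 0.1,0,-0.2,0,0,0, 0.1,0,-0.2,0,0,0, 0.1,0,-0.2,0,0,0, 0.1,0,-0.2,0,0,0, 0.1,0,-0.2,0,0,0, 0.1,0,-0.2,0,0,0, 0.1,0,-0.2,0,0,0]' 255 20
```

```text
time_s: 3.95
tcp_pos: [0.5404, 0.1058, 0.0501]
eef_rot: [179.7, -0.1, -87.2]
contact_force: [-0.4, 1.0, 0.2]
gripper_width: 0.0295
```

```bash
python3 -m handwheel '[0,0,0,0,0,0, 0,0,0,0,0,0, 0,0,0,0,0,0, 0,0,0,0,0,0, 0,0,0,0,0,0]' 255 20
```

```text
time_s: 4.45
tcp_pos: [0.5405, 0.1059, 0.0502]
eef_rot: [179.7, -0.1, -87.2]
contact_force: [-0.6, 0.8, 0.1]
gripper_width: 0.0137
```

```bash
python3 -m handwheel '[0,0,0.7,0,0,0, 0,0,2,0,0,0, 0,0,4,0,0,0, -2,-1,5.5,0,0,0, -5.5,-3,6,0,0,0, -9,-5.5,6,0,0,0, -11.5,-7,5,0,0,0, -12.5,-7.6,3.5,0,0,0]'
python3 -m handwheel '[0,0,-1.2,0,0,0, 0,0,-2.4,0,0,0, 0,0,-3.4,0,0,0]'
python3 -c "
from h import *
c,s=cap('wrist','w3.png');print(s['tcp_pos'],s['eef_rot'],s['contact_force'])"
```

```text
time_s: 5.25
tcp_pos: [0.4136, 0.0287, 0.0865]
eef_rot: [179.9, -0.0, -87.2]
contact_force: [1.3, 0.3, -2.0]
gripper_width: 0.0143
time_s: 5.55
tcp_pos: [0.4138, 0.0288, 0.053]
eef_rot: [179.9, 0.0, -87.2]
contact_force: [0.2, -0.5, -1.4]
gripper_width: 0.014
[0.41380425 0.02879721 0.05303108] [ 1.79929209e+02  2.31243995e-02 -8.72008319e+01] [ 0.24977654 -0.50215601 -1.42472324]
```

View pics/w3.png

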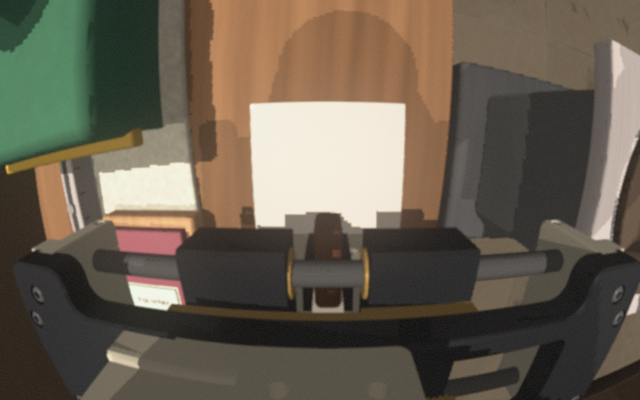

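```bash
python3 -m handwheel '[0,0,-1,0,0,0, 0,0,-2,0,0,0, 0,0,-2.5,0,0,0, 0,0,-2.8,0,0,0]'
python3 -m handwheel '[0,0,-0.2,0,0,0, 0,0,-0.3,0,0,0, 0,0,-0.3,0,0,0]'
```

```text
time_s: 6.0
tcp_pos: [0.4131, 0.0285, 0.0235]
eef_rot: [179.8, -0.0, -87.2]
contact_force: [0.1, -0.4, -1.4]
gripper_width: 0.014
time_s: 6.3
tcp_pos: [0.4133, 0.0286, 0.0217]
eef_rot: [179.8, -0.0, -87.2]
contact_force: [-6.3, 1.1, 17.6]
gripper_width: 0.014
```

```bash
python3 -m handwheel '[0,0,0.08,0,0,0, 0,0,0.08,0,0,0, 0,0,0.08,0,0,0]' - 
python3 -m handwheel '[0,0,0,0,0,0, 0,0,0,0,0,0, 0,0,0,0,0,0, 0,0,0,0,0,0, 0,0,0,0,0,0]' 100
```

```text
time_s: 6.6
tcp_pos: [0.4135, 0.0287, 0.0227]
eef_rot: [179.8, -0.0, -87.2]
contact_force: [0.2, -0.2, -1.3]
gripper_width: 0.0139
time_s: 7.1
tcp_pos: [0.4135, 0.0287, 0.0226]
eef_rot: [179.8, -0.0, -87.2]
contact_force: [-0.5, 0.7, -0.2]
gripper_width: 0.0486
```

```bash
python3 -m handwheel '[0,0,2,0,0,0, 0,0,5,0,0,0, 0,0.5,9.5,0,0,0, 0.4,3,13.5,0,0,0, 0.9,7,16.5,0,0,0, 1.5,11,19,0,0,0.02, 2.1,15.5,20.5,0,0,0.04, 2.7,20,21.5,0,0,0.07]'
python3 -m handwheel '[0.4,4,1,0,0,0, 0.8,7.5,2,0,0,0, 1,9,2.5,0,0,0,1,9,2.5,0,0,0]'
python3 -c "
from h import *
c,s=cap('wrist','w4.png');print(s['tcp_pos'],s['eef_rot'],s['contact_force'])"
```

```text
time_s: 7.9
tcp_pos: [0.4407, 0.2306, 0.2395]
eef_rot: [180.0, 0.1, -83.1]
contact_force: [0.9, 0.2, 0.4]
gripper_width: 0.0532
time_s: 8.3
tcp_pos: [0.4509, 0.3224, 0.2644]
eef_rot: [180.0, 0.1, -83.0]
contact_force: [-0.3, 0.6, -0.7]
gripper_width: 0.0533
[0.45085974 0.32239273 0.26436646] [ 1.79952975e+02  5.86260881e-02 -8.30278173e+01] [-0.25461795  0.6485522  -0.69642406]
```

View pics/w4.png

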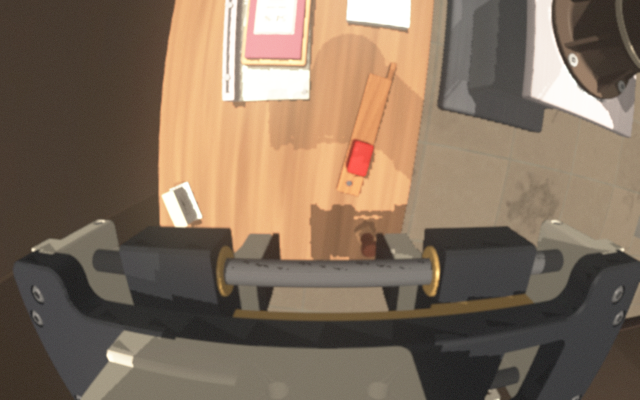

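```bash
python3 - <<'E'
import cv2
i=cv2.imread('pics/w4.png'); c=i[0:200,210:430]; cv2.imwrite('pics/w4c.png',cv2.resize(c,None,fx=3,fy=3,interpolation=cv2.INTER_CUBIC))
E
```

```text
(no output)
```

View pics/w4c.png

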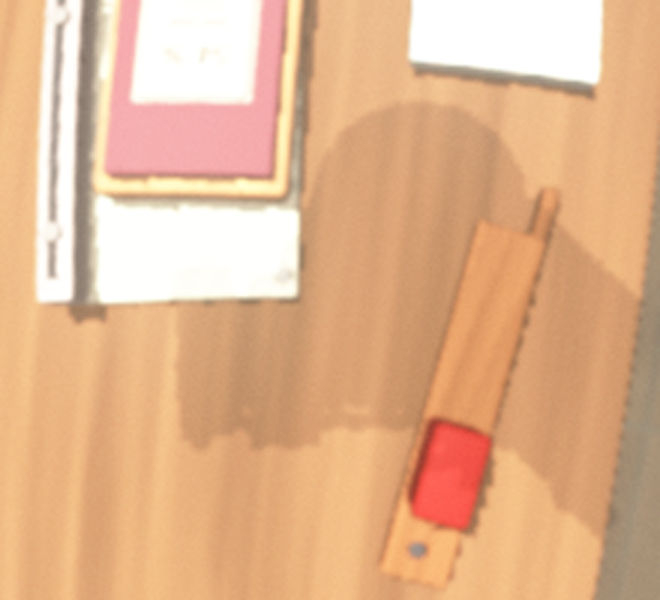

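```bash
python3 - <<'E'
from h import *
np.set_printoptions(precision=4,suppress=True)
P={}
for n,u,v,z in [('bl',380,572,.014),('br',446,585,.014),('fl',482,218,.014),('lipR',561,191,.014),('lipL',543,187,.014),('fr lipjoin',531,236,.014),('h1',436,420,.058),('h2',492,433,.058),('h3',470,530,.058),('h4',416,515,.058),('sledFL',95,193,.028),('sledNL',287,197,.028),('sledNedge',305,5,.028),('board',298,299,.008),('boardN2',312,20,.008),('fin',73,302,.034),('fin2',107,5,.034)]:
    P[n]=wray('w4.png',210+u/3,v/3,z);print(n,P[n])
E
```

```text
bl [0.4352 0.3457 0.014 ]
br [0.4046 0.348  0.014 ]
fl [0.411  0.1828 0.014 ]
lipR [0.3777 0.1645 0.014 ]
lipL [0.3859 0.1641 0.014 ]
fr lipjoin [0.3886 0.1873 0.014 ]
h1 [0.4239 0.272  0.058 ]
h2 [0.4012 0.2741 0.058 ]
h3 [0.4042 0.3138 0.058 ]
h4 [0.4266 0.3106 0.058 ]
sledFL [0.5774 0.1909 0.028 ]
sledNL [0.4947 0.1868 0.028 ]
sledNedge [0.4983 0.0985 0.028 ]
board [0.4861 0.2288 0.008 ]
boardN2 [0.4962 0.098  0.008 ]
fin [0.5798 0.2394 0.034 ]
fin2 [0.5832 0.1051 0.034 ]
```

```bash
python3 -m handwheel '[-1.5,-1,-3,0,0,-0.1, -3,-2.2,-7,0,0,-0.2, -3.75,-2.9,-11,0,0,-0.269, -3.75,-2.9,-15,0,0,-0.269, -3.75,-2.9,-17,0,0,-0.269, -3.75,-2.9,-17,0,0,-0.269]' 70
python3 -c "
from h import *
c,s=cap('wrist','w5.png');print(s['tcp_pos'],s['eef_rot'],s['contact_force'])"
```

```text
time_s: 8.95
tcp_pos: [0.4113, 0.2886, 0.0912]
eef_rot: [179.7, -0.3, -98.6]
contact_force: [-0.0, -0.7, -0.2]
gripper_width: 0.0636
[0.41130523 0.28858023 0.09122211] [179.72663041  -0.27749228 -98.57835387] [-0.0173004  -0.74560428 -0.22344072]
```

View pics/w5.png

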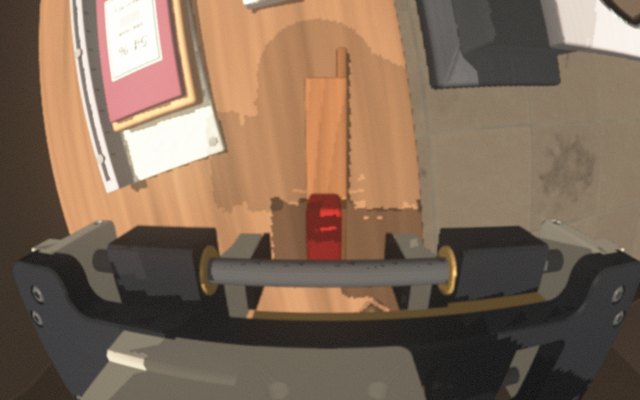

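```bash
python3 -m handwheel '[0.2,0.45,-3,0,0,0, 0.2,0.45,-5.5,0,0,0, 0.2,0.45,-7,0,0,0, 0.2,0.45,-7.3,0,0,0, 0.2,0.45,-7.3,0,0,0]' - 
python3 -m handwheel '[0,0,0,0,0,0, 0,0,0,0,0,0, 0,0,0,0,0,0, 0,0,0,0,0,0,0,0,0,0,0,0, 0,0,0,0,0,0, 0,0,0,0,0,0,0,0,0,0,0,0]' 255 60
```

```text
time_s: 9.5
tcp_pos: [0.415, 0.2947, 0.0212]
eef_rot: [179.9, -0.1, -98.5]
contact_force: [-0.5, 0.1, 0.0]
gripper_width: 0.0634
time_s: 10.3
tcp_pos: [0.415, 0.2948, 0.0213]
eef_rot: [179.9, -0.1, -98.5]
contact_force: [-1.4, -0.3, 2.8]
gripper_width: 0.0239
```

```bash
python3 -m handwheel '[0,0,1.5,0,0,0, 0,0,3.5,0,0,0, 0,-0.5,5,0,0,0.06, 1.5,-2.5,5,0,0,0.13, 3,-5,5,0,0,0.19, 4.3,-7.5,5,0,0,0.25, 5.1,-8.8,5,0,0,0.257, 5.1,-8.8,5,0,0,0.257]'
python3 -c "
from h import *
c,s=cap('wrist','w6.png');print(s['tcp_pos'],s['eef_rot'],s['contact_force'])
i=cv2.imread('pics/w6.png'); cv2.imwrite('pics/w6c.png',cv2.resize(i[0:260,180:440],None,fx=2.3,fy=2.3,interpolation=cv2.INTER_CUBIC))"
```

```text
time_s: 11.1
tcp_pos: [0.4663, 0.2051, 0.0709]
eef_rot: [179.8, -0.1, -83.9]
contact_force: [-0.5, 0.9, -0.8]
gripper_width: 0.0238
[0.46626175 0.20511777 0.07092342] [ 1.79823062e+02 -1.21737398e-01 -8.39326638e+01] [-0.46688325  0.88269215 -0.81660772]
```

View pics/w6c.png

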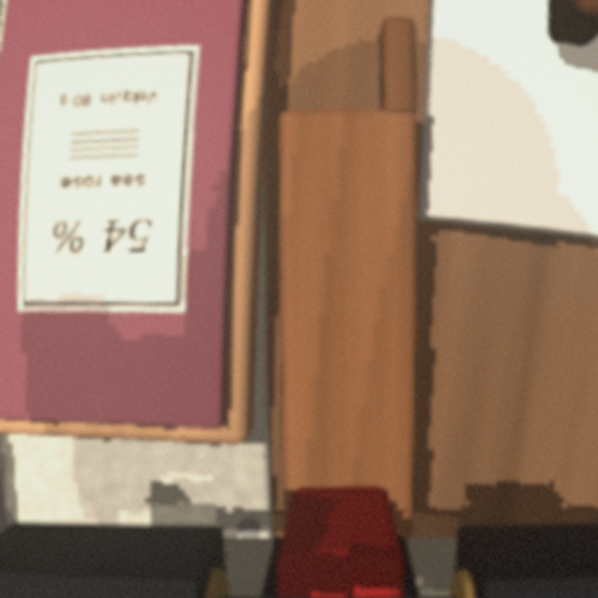

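```bash
cat >> h.py <<'E'
J0=np.array([.5637,.0035]);Ja=np.radians(6.25);JR=np.array([[np.cos(Ja),-np.sin(Ja)],[np.sin(Ja),np.cos(Ja)]])
def tojig(p): return JR.T@(np.array(p)[:2]-J0)*1000
def fromjig(p): return J0+JR@(np.array(p)/1000)
E
python3 - <<'E'
from h import *
np.set_printoptions(precision=4,suppress=True)
for n,u,v,z in [('tipL',281,112,.0636),('tipR',419,113,.0636),('lipR',414,20,.0636),('Lback',275,500,.0636),('Rback',411,500,.0636),('sledNL',243,438,.028),('sledN',261,120,.028),('sledN',263,10,.028),('covFL',428,215,.015),('covF2',432,10,.015),('board?',270,450,.008)]:
    p=wray('w6.png',180+u/2.3,v/2.3,z);print(n,p,tojig(p))
print(tojig([.4663,.2051]))
E
```

```text
tipL [0.4912 0.097  0.0636] [-61.9242 100.8901]
tipR [0.4597 0.0938 0.0636] [-93.5428 101.0463]
lipR [0.4631 0.0704 0.0636] [-92.7131  77.4467]
Lback [0.4837 0.1894 0.0636] [-59.2655 193.457 ]
Rback [0.4507 0.1859 0.0636] [-92.5221 193.6046]
sledNL [0.4966 0.1834 0.028 ] [-47.1191 186.1718]
sledN [0.5001 0.0919 0.028 ] [-53.6127  94.7856]
sledN [0.5035 0.058  0.028 ] [-53.9036  60.7664]
covFL [0.4494 0.113  0.015 ] [-101.6826  121.2505]
covF2 [0.4547 0.0474 0.015 ] [-103.6216   55.4955]
board? [0.4898 0.1914 0.008 ] [-52.9777 194.8465]
[-74.8735 211.0054]
```

```bash
python3 -m handwheel '[0,0,-1.5,0,0,0.008, 0,0,-3,0,0,0.008, 0,0,-3.7,0,0,0.008, 0,0,-3.8,0,0,0.008]'
python3 -m handwheel '[0.2,0.02,0,0,0,0, 0.4,0.04,0,0,0,0, 0.6,0.06,0,0,0,0, 0.7,0.08,0,0,0,0, 0.8,0.09,0,0,0,0, 0.9,0.1,0,0,0,0, 1,0.11,0,0,0,0, 1.1,0.12,0,0,0,0]'
```

```text
time_s: 11.55
tcp_pos: [0.4654, 0.206, 0.0321]
eef_rot: [179.8, -0.2, -83.4]
contact_force: [-0.0, -0.1, -1.0]
gripper_width: 0.024
time_s: 12.35
tcp_pos: [0.4758, 0.2067, 0.032]
eef_rot: [179.7, -0.2, -83.5]
contact_force: [-3.0, 0.5, 1.0]
gripper_width: 0.0236
```

```bash
python3 -m handwheel '[0.1,0.01,0,0,0,0, 0.2,0.02,0,0,0,0, 0.3,0.03,0,0,0,0, 0.4,0.04,0,0,0,0, 0.5,0.05,0,0,0,0]'
python3 -c "
from h import *
c,s=cap('wrist','w7.png');print(s['tcp_pos'],tojig(s['tcp_pos']),s['eef_rot'],s['contact_force'])
i=cv2.imread('pics/w7.png'); cv2.imwrite('pics/w7c.png',cv2.resize(i[0:260,180:440],None,fx=2.3,fy=2.3,interpolation=cv2.INTER_CUBIC))"
```

```text
time_s: 12.85
tcp_pos: [0.4809, 0.2072, 0.0319]
eef_rot: [179.7, -0.2, -83.5]
contact_force: [-2.7, 0.1, -0.5]
gripper_width: 0.0238
[0.48088338 0.20717757 0.03192721] [-60.15064405 211.48296983] [179.67951647  -0.21191678 -83.48529694] [-2.70900947  0.06738    -0.47965568]
```

View pics/w7c.png

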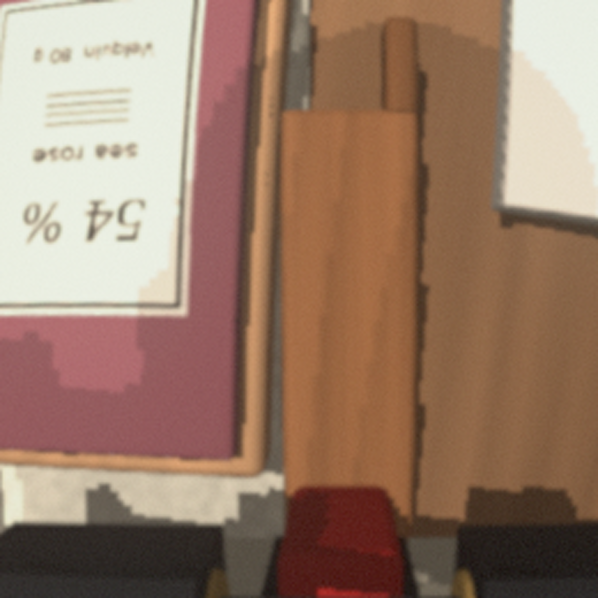

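```bash
python3 -m handwheel '[0.1,0.01,0,0,0,0, 0.2,0.02,0,0,0,0, 0.3,0.03,0,0,0,0, 0.35,0.035,0,0,0,0]'
python3 -m handwheel '[0.05,0.005,0,0,0,0, 0.1,0.01,0,0,0,0]'
```

```text
time_s: 13.3
tcp_pos: [0.4839, 0.2069, 0.0317]
eef_rot: [179.6, -0.3, -83.5]
contact_force: [-5.4, -2.4, 0.9]
gripper_width: 0.0238
time_s: 13.5
tcp_pos: [0.4845, 0.2066, 0.0316]
eef_rot: [179.6, -0.3, -83.5]
contact_force: [-5.2, -2.0, 1.1]
gripper_width: 0.0235
```

```bash
python3 -m handwheel '[0.05,0.007,0,0,0,0, 0.1,0.015,0,0,0,0, 0.15,0.02,0,0,0,0]'
python3 -m handwheel '[0.05,0.01,0,0,0,0, 0.1,0.02,0,0,0,0]'
python3 -c "
from h import *
c,s=cap('wrist','w8.png');print(s['tcp_pos'],tojig(s['tcp_pos']),s['eef_rot'],s['contact_force'])
i=cv2.imread('pics/w8.png'); cv2.imwrite('pics/w8c.png',cv2.resize(i[0:260,130:430],None,fx=2.3,fy=2.3,interpolation=cv2.INTER_CUBIC))"
```

```text
time_s: 13.8
tcp_pos: [0.4856, 0.2063, 0.0314]
eef_rot: [179.5, -0.3, -83.6]
contact_force: [-5.2, -2.4, 1.1]
gripper_width: 0.0238
time_s: 14.0
tcp_pos: [0.4862, 0.2061, 0.0312]
eef_rot: [179.4, -0.4, -83.6]
contact_force: [-5.6, -2.9, 1.5]
gripper_width: 0.0236
[0.48619723 0.20609005 0.03122682] [-54.98677321 209.82340777] [179.43733692  -0.36838381 -83.57315654] [-5.59154873 -2.89694401  1.51326021]
```

View pics/w8c.png

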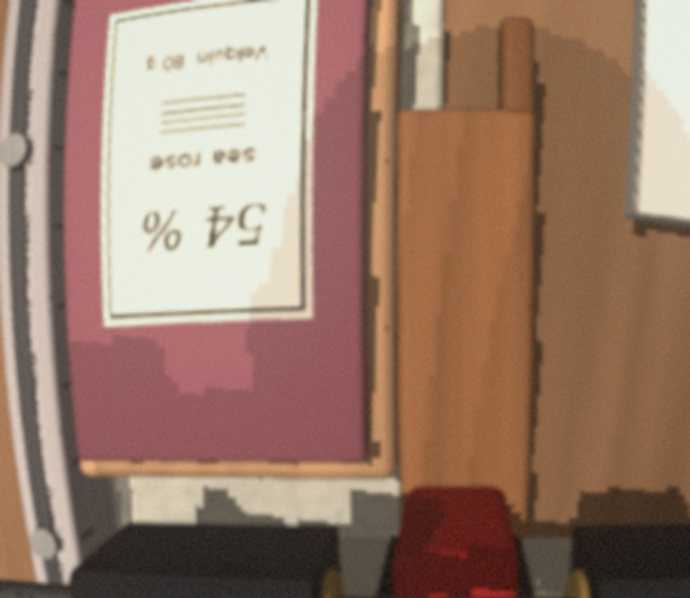

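```bash
python3 -m handwheel '[0.05,0.01,0,0,0,0, 0.1,0.02,0,0,0,0, 0.1,0.02,0,0,0,0]'
python3 -m handwheel '[0.05,0.01,0,0,0,0, 0.1,0.02,0,0,0,0, 0.1,0.02,0,0,0,0]'
```

```text
time_s: 14.35
tcp_pos: [0.4865, 0.2059, 0.031]
eef_rot: [179.4, -0.4, -83.6]
contact_force: [-5.9, -1.2, 2.6]
gripper_width: 0.0237
time_s: 14.65
tcp_pos: [0.4867, 0.2058, 0.0308]
eef_rot: [179.3, -0.4, -83.6]
contact_force: [-9.5, -0.3, 3.0]
gripper_width: 0.0239
```

```bash
python3 -m handwheel '[0.05,0.01,0.05,0,0,0, 0.1,0.02,0.05,0,0,0]'
python3 -c "
from h import *
c,s=cap('wrist','w9.png');print(s['tcp_pos'],tojig(s['tcp_pos']),s['eef_rot'],s['contact_force'])
i=cv2.imread('pics/w9.png'); cv2.imwrite('pics/w9c.png',cv2.resize(i[0:260,130:430],None,fx=2.3,fy=2.3,interpolation=cv2.INTER_CUBIC))"
```

```text
time_s: 14.85
tcp_pos: [0.4867, 0.2056, 0.0309]
eef_rot: [179.2, -0.4, -83.6]
contact_force: [-9.9, 0.5, 2.4]
gripper_width: 0.0237
[0.48665777 0.20563774 0.0308964 ] [-54.57821468 209.32365355] [179.16942466  -0.44538629 -83.64221493] [-9.87323139  0.53795145  2.43590106]
```

View pics/w9c.png

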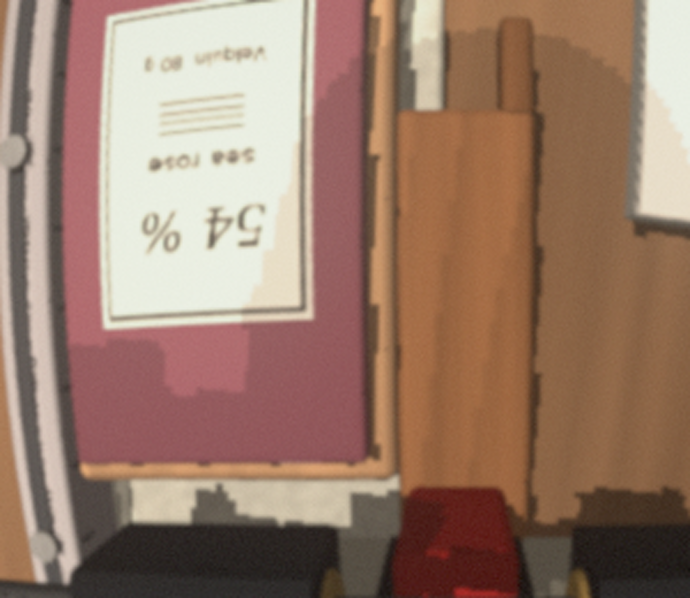

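```bash
python3 - <<'E'
from h import *
np.set_printoptions(precision=4,suppress=True)
for n,u,v,z in [('tailN',396,476,.028),('tailF',84,472,.028),('near1',398,120,.028),('near2',397,400,.028),('barNear1',366,300,.038),('barNear0',365,455,.038),('tipL',401,110,.0235),('fence1',50,100,.034),('fence2',77,560,.034)]:
    p=wray('w9.png',130+u/2.3,v/2.3,z);print(n,p,tojig(p))
E
```

```text
tailN [0.503  0.1824 0.028 ] [-40.8428 184.4096]
tailF [0.5838 0.1903 0.028 ] [ 40.3199 183.467 ]
near1 [0.511  0.1004 0.028 ] [-41.8442 102.0768]
near2 [0.5045 0.1643 0.028 ] [-41.3855 166.299 ]
barNear1 [0.5126 0.1418 0.038 ] [-35.7046 143.0077]
barNear0 [0.5099 0.1754 0.038 ] [-34.7976 176.7614]
tipL [0.511  0.0969 0.0235] [-42.2328  98.6196]
fence1 [0.596  0.0973 0.034 ] [42.3429 89.7271]
fence2 [0.5842 0.2124 0.034 ] [ 43.1123 205.4487]
```

```bash
python3 -m handwheel '[-1,-0.1,0.1,0.007,-0.012,0, -1.2,2,0.16,0.007,-0.012,0, -1.5,5,0.16,0.007,-0.012,0, -1.8,7.5,0.16,0.007,-0.012,0, -2,8.9,0.16,0.007,-0.012,0, -1,9.1,0.16,0.007,-0.012,0, 0.5,9.2,0.16,0.007,-0.012,0, 1,9.3,0.16,0.007,-0.012,0]'
python3 -m handwheel '[0,0,0,0,0,0]'
python3 -c "
from h import *
c,s=cap('wrist','w10.png');print(s['tcp_pos'],tojig(s['tcp_pos']),s['eef_rot'],s['contact_force'])
i=cv2.imread('pics/w10.png'); cv2.imwrite('pics/w10c.png',cv2.resize(i[0:260,180:440],None,fx=2.3,fy=2.3,interpolation=cv2.INTER_CUBIC))"
```

```text
time_s: 15.7
tcp_pos: [0.4985, 0.299, 0.0326]
eef_rot: [180.0, -0.1, -83.6]
contact_force: [-0.0, -0.3, -0.3]
gripper_width: 0.0237
time_s: 15.8
tcp_pos: [0.4994, 0.2986, 0.0324]
eef_rot: [180.0, -0.1, -83.7]
contact_force: [0.2, 0.4, -1.6]
gripper_width: 0.0235
[0.49943151 0.29859233 0.03244617] [-31.76071812 300.33510616] [ 1.79994277e+02 -7.71869826e-02 -8.36860043e+01] [ 0.15154525  0.355773   -1.60265774]
```

View pics/w10c.png

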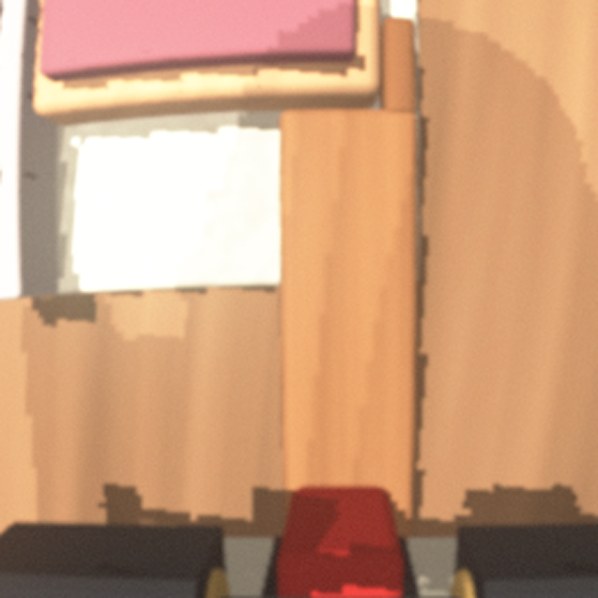

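```bash
python3 - <<'E'
from h import *
np.set_printoptions(precision=4,suppress=True)
for n,u,v,z in [('tailN',377,106,.028),('tailF',37,115,.028),('barN',352,52,.038),('barF',48,77,.038),('tipL',283,111,.025),('lipin',382,108,.025)]:
    p=wray('w10.png',180+u/2.3,v/2.3,z);print(n,p,tojig(p))
E
python3 -m handwheel '[0.05,0,0.03,0,0,0, 0.1,0.01,0.03,0,0,0, 0.15,0.015,0.03,0,0,0]'
```

```text
tailN [0.5032 0.1876 0.028 ] [-40.0882 189.5694]
tailF [0.5836 0.1936 0.028 ] [ 40.4371 186.7892]
barN [0.5101 0.1783 0.038 ] [-34.2963 179.5961]
barF [0.5774 0.1866 0.038 ] [ 33.5728 180.5165]
tipL [0.5244 0.1903 0.025 ] [-18.7374 190.0091]
lipin [0.5019 0.1872 0.025 ] [-41.391  189.3157]
time_s: 16.15
tcp_pos: [0.5002, 0.2983, 0.0328]
eef_rot: [180.0, -0.1, -83.7]
contact_force: [-1.0, 0.4, -0.4]
gripper_width: 0.0238
```

```bash
python3 -m handwheel '[0.05,0,0,0,0,0, 0.1,0.01,0,0,0,0, 0.1,0.01,0,0,0,0]'
```

```text
time_s: 16.45
tcp_pos: [0.5007, 0.2982, 0.0326]
eef_rot: [179.9, -0.1, -83.7]
contact_force: [-3.5, 0.7, -0.1]
gripper_width: 0.0235
```

```bash
python3 -m handwheel '[0.01,-0.1,0,0,0,0, 0.02,-0.2,0,0,0,0, 0.035,-0.3,0,0,0,0, 0.045,-0.4,0,0,0,0, 0.055,-0.5,0,0,0,0, 0.065,-0.6,0,0,0,0, 0.075,-0.7,0,0,0,0, 0.09,-0.8,0,0,0,0]'
python3 -c "
from h import *
s=sensors.get_state();print(tojig(s['tcp_pos']),JR.T@s['contact_force'][:2])"
```

```text
time_s: 17.25
tcp_pos: [0.5015, 0.2909, 0.0327]
eef_rot: [179.9, -0.0, -83.7]
contact_force: [-4.7, 4.9, 0.1]
gripper_width: 0.0234
[-30.52104457 292.47633901] [-4.18307016  5.33898142]
```

```bash
cat > st.py <<'E'
from h import *
s=sensors.get_state();print(np.round(tojig(s['tcp_pos']),1),'jigF',np.round(JR.T@s['contact_force'][:2],1))
E
python3 -m handwheel '[0.02,-0.2,0,0,0,0, 0.045,-0.4,0,0,0,0, 0.065,-0.6,0,0,0,0, 0.09,-0.8,0,0,0,0, 0.11,-1,0,0,0,0, 0.13,-1.2,0,0,0,0, 0.15,-1.4,0,0,0,0, 0.175,-1.6,0,0,0,0]'; python3 st.py
```

```text
time_s: 18.05
tcp_pos: [0.5032, 0.2756, 0.0328]
eef_rot: [180.0, 0.0, -83.7]
contact_force: [-4.8, 5.0, 0.8]
gripper_width: 0.0233
[-30.5 277. ] jigF [-4.2  5.5]
```

```bash
python3 -m handwheel '[0.03,-0.3,0,0,0,0, 0.065,-0.6,0,0,0,0, 0.1,-0.9,0,0,0,0, 0.13,-1.2,0,0,0,0, 0.165,-1.5,0,0,0,0, 0.195,-1.8,0,0,0,0, 0.23,-2.1,0,0,0,0, 0.26,-2.4,0,0,0,0]'; python3 -c "
import st
from h import *
c,s=cap('wrist','w11.png')
i=cv2.imread('pics/w11.png'); cv2.imwrite('pics/w11c.png',cv2.resize(i[0:260,180:440],None,fx=2.3,fy=2.3,interpolation=cv2.INTER_CUBIC))"
```

```text
time_s: 18.85
tcp_pos: [0.5058, 0.2521, 0.033]
eef_rot: [180.0, 0.1, -83.8]
contact_force: [-3.8, 4.0, -0.4]
gripper_width: 0.0236
[-30.5 253.4] jigF [-3.4  4.4]
```

View pics/w11.png

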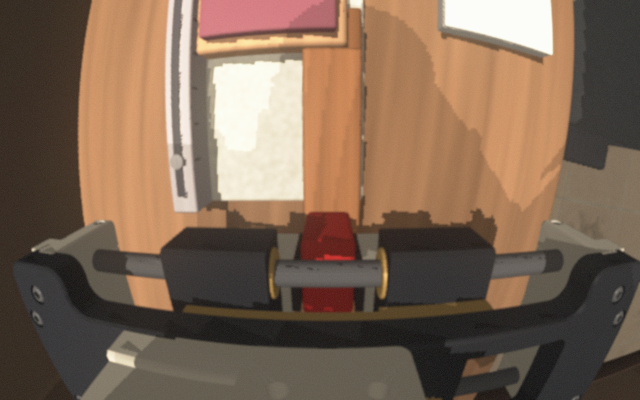

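```bash
python3 - <<'E'
from h import *
import cv2
i=cv2.imread('pics/w11.png'); cv2.imwrite('pics/w11d.png',cv2.resize(i[0:70,160:400],None,fx=3.3,fy=3.3,interpolation=cv2.INTER_CUBIC))
E
```

```text
(no output)
```

View pics/w11d.png

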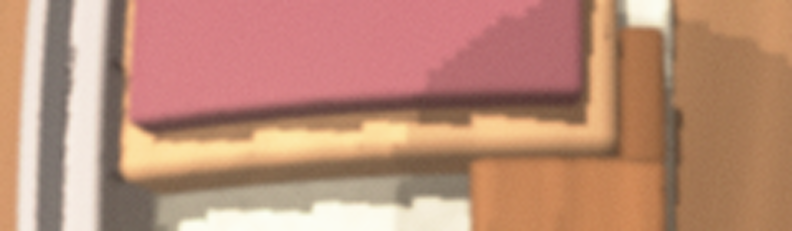

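```bash
python3 - <<'E'
from h import *
np.set_printoptions(precision=1,suppress=True)
def pj(x,y,z): 
    w=fromjig([x,y]); a=wproj('w11.png',[*w,z]); return (a-[160,0])*3.3
for y in [145,120]:
  print(y,pj(42,y,.034),pj(42,y,.028),pj(42,y,.008),pj(-42,y,.028),pj(40,y,.028))
E
```

```text
145 [102.  189.2] [116.6 195. ] [159.4 212.3] [626.4 166.6] [127.3 193.5]
120 [107.8  47.3] [121.7  57.2] [162.8  86.6] [625.2  22.6] [132.4  55.4]
```

```bash
cat > g.py <<'E'
from h import *
import sys
s=sensors.get_state();f=JR.T@s['contact_force'][:2];p=tojig(s['tcp_pos'])
print('   t%.2f'%s['time_s'],np.round(p,1),'jigF',np.round(f,1),'z%.4f'%s['tcp_pos'][2])
sys.exit(int(f[1]>9 or f[0]<-9 or f[0]>-1))
E
python3 -m handwheel '[0.03,-0.2,0,0,0,0, 0.05,-0.4,0,0,0,0, 0.07,-0.6,0,0,0,0, 0.095,-0.8,0,0,0,0, 0.115,-1,0,0,0,0, 0.14,-1.2,0,0,0,0]' >/dev/null && python3 g.py && python3 -m handwheel '[0.03,-0.2,0,0,0,0, 0.05,-0.4,0,0,0,0, 0.07,-0.6,0,0,0,0, 0.095,-0.8,0,0,0,0, 0.115,-1,0,0,0,0, 0.14,-1.2,0,0,0,0]'  >/dev/null && python3 g.py && python3 -m handwheel '[0.03,-0.2,0,0,0,0, 0.05,-0.4,0,0,0,0, 0.07,-0.6,0,0,0,0, 0.095,-0.8,0,0,0,0, 0.115,-1,0,0,0,0, 0.14,-1.2,0,0,0,0]'  && python3 g.py
```

```text
t19.50 [-30.5 241.4] jigF [-3.7  5.1] z0.0330
   t20.10 [-30.4 229.7] jigF [-3.6  4.4] z0.0331
time_s: 20.7
tcp_pos: [0.5098, 0.217, 0.0331]
eef_rot: [-180.0, 0.2, -83.8]
contact_force: [-5.4, 4.7, -0.4]
gripper_width: 0.0236
   t20.70 [-30.4 218.1] jigF [-4.8  5.3] z0.0331
```

```bash
python3 -m handwheel '[0.03,-0.15,0,0,0,0]' >/dev/null && python3 g.py && python3 -m handwheel '[0.03,-0.15,0,0,0,0]' >/dev/null && python3 g.py && python3 -m handwheel '[0.03,-0.15,0,0,0,0]' >/dev/null && python3 g.py && python3 -m handwheel '[0.03,-0.15,0,0,0,0]' >/dev/null && python3 g.py && python3 -m handwheel '[0.03,-0.15,0,0,0,0]' >/dev/null && python3 g.py && python3 -m handwheel '[0.03,-0.15,0,0,0,0]' >/dev/null && python3 g.py
```

```text
t20.80 [-30.3 217. ] jigF [-4.6  4.8] z0.0332
   t20.90 [-30.2 215.9] jigF [-5.6  4.7] z0.0333
   t21.00 [-30.2 214.9] jigF [-5.1  5.3] z0.0334
   t21.10 [-30.2 213.8] jigF [-5.4  5. ] z0.0334
   t21.20 [-30.2 212.8] jigF [-3.9  5.9] z0.0335
   t21.30 [-30.1 211.8] jigF [-4.6  4.7] z0.0337
```

```bash
python3 -m handwheel '[0.025,-0.16,-0.01,0,0,0]' >/dev/null && python3 g.py && python3 -m handwheel '[0.025,-0.16,-0.01,0,0,0]' >/dev/null && python3 g.py && python3 -m handwheel '[0.025,-0.16,-0.01,0,0,0]' >/dev/null && python3 g.py && python3 -m handwheel '[0.025,-0.16,-0.01,0,0,0]' >/dev/null && python3 g.py && python3 -m handwheel '[0.025,-0.16,-0.01,0,0,0]' >/dev/null && python3 g.py && python3 -m handwheel '[0.025,-0.16,-0.01,0,0,0]' >/dev/null && python3 g.py && python3 -m handwheel '[0.025,-0.16,-0.01,0,0,0]' >/dev/null && python3 g.py && python3 -m handwheel '[0.025,-0.16,-0.01,0,0,0]' >/dev/null && python3 g.py && python3 -m handwheel '[0.025,-0.16,-0.01,0,0,0]' >/dev/null && python3 g.py && python3 -m handwheel '[0.025,-0.16,-0.01,0,0,0]' >/dev/null && python3 g.py && python3 -m handwheel '[0.025,-0.16,-0.01,0,0,0]' >/dev/null && python3 g.py && python3 -m handwheel '[0.025,-0.16,-0.01,0,0,0]' >/dev/null && python3 g.py && python3 -m handwheel '[0.025,-0.16,-0.01,0,0,0]' >/dev/null && python3 g.py && python3 -m handwheel '[0.025,-0.16,-0.01,0,0,0]' >/dev/null && python3 g.py
```

```text
t21.40 [-30.1 210.7] jigF [-4.1  4.5] z0.0337
   t21.50 [-30.1 209.7] jigF [-3.9  5.4] z0.0337
   t21.60 [-30.  208.7] jigF [-4.4  6.6] z0.0338
   t21.70 [-30.  207.7] jigF [-5.5  6.8] z0.0339
   t21.80 [-30.  206.8] jigF [-5.3  5.8] z0.0340
   t21.90 [-30.  205.8] jigF [-5.   6.4] z0.0341
   t22.00 [-30.  204.8] jigF [-4.5  5.8] z0.0342
   t22.10 [-29.9 203.8] jigF [-4.7  5.6] z0.0343
   t22.20 [-29.9 202.8] jigF [-4.8  5.1] z0.0344
   t22.30 [-29.9 201.8] jigF [-4.6  5.2] z0.0345
   t22.40 [-29.9 200.8] jigF [-5.   5.4] z0.0346
   t22.50 [-29.9 199.7] jigF [-5.4  6.3] z0.0347
   t22.60 [-29.9 198.7] jigF [-3.8  5.3] z0.0348
   t22.70 [-29.9 197.7] jigF [-4.4  6.4] z0.0349
```

```bash
python3 -m handwheel '[0.025,-0.16,-0.04,0,0,0]' >/dev/null && python3 g.py && python3 -m handwheel '[0.025,-0.16,-0.04,0,0,0]' >/dev/null && python3 g.py && python3 -m handwheel '[0.025,-0.16,-0.04,0,0,0]' >/dev/null && python3 g.py && python3 -m handwheel '[0.025,-0.16,-0.04,0,0,0]' >/dev/null && python3 g.py && python3 -m handwheel '[0.025,-0.16,-0.04,0,0,0]' >/dev/null && python3 g.py && python3 -m handwheel '[0.025,-0.16,-0.04,0,0,0]' >/dev/null && python3 g.py && python3 -m handwheel '[0.025,-0.16,-0.04,0,0,0]' >/dev/null && python3 g.py && python3 -m handwheel '[0.025,-0.16,-0.04,0,0,0]' >/dev/null && python3 g.py && python3 -m handwheel '[0.025,-0.16,-0.04,0,0,0]' >/dev/null && python3 g.py && python3 -m handwheel '[0.025,-0.16,-0.04,0,0,0]' >/dev/null && python3 g.py && python3 -m handwheel '[0.025,-0.16,-0.04,0,0,0]' >/dev/null && python3 g.py && python3 -m handwheel '[0.025,-0.16,-0.04,0,0,0]' >/dev/null && python3 g.py && python3 -m handwheel '[0.025,-0.16,-0.04,0,0,0]' >/dev/null && python3 g.py && python3 -m handwheel '[0.025,-0.16,-0.04,0,0,0]'  && python3 g.py
```

```text
t22.80 [-29.7 196.7] jigF [-5.6  8. ] z0.0348
   t22.90 [-29.6 196. ] jigF [-5.9  9.1] z0.0348
```

```bash
python3 -m handwheel '[0.012,-0.1,-0.02,0,0,0]' && python3 g.py;
```

```text
time_s: 23.0
tcp_pos: [0.513, 0.195, 0.035]
eef_rot: [-179.7, 1.4, -84.1]
contact_force: [-7.2, 7.0, 2.5]
gripper_width: 0.0234
   t23.00 [-29.6 195.9] jigF [-6.4  7.7] z0.0350
```

```bash
python3 -m handwheel '[0.02,-0.05,-0.08,-0.012,-0.0015,0, 0.03,-0.08,-0.15,-0.024,-0.003,0.003, 0.03,-0.08,-0.15,-0.024,-0.003,0.003]' && python3 g.py;
```

```text
time_s: 23.3
tcp_pos: [0.5125, 0.1941, 0.0331]
eef_rot: [-179.8, -0.1, -83.9]
contact_force: [-3.9, 1.6, -1.8]
gripper_width: 0.0236
   t23.30 [-30.1 195. ] jigF [-3.7  2.1] z0.0331
```

```bash
python3 -m handwheel '[0.015,-0.08,0,0,0,0, 0.015,-0.08,0,0,0,0]' && python3 g.py;  python3 -m handwheel '[0.015,-0.1,0,0,0,0, 0.015,-0.1,0,0,0,0]' && python3 g.py
```

```text
time_s: 23.5
tcp_pos: [0.5125, 0.1932, 0.0329]
eef_rot: [-179.8, -0.1, -83.9]
contact_force: [-4.2, 2.3, -2.6]
gripper_width: 0.0237
   t23.50 [-30.2 194.1] jigF [-3.9  2.8] z0.0329
time_s: 23.7
tcp_pos: [0.5127, 0.192, 0.0329]
eef_rot: [-179.8, -0.1, -84.0]
contact_force: [-3.6, 2.2, -1.8]
gripper_width: 0.0238
   t23.70 [-30.2 192.9] jigF [-3.4  2.6] z0.0329
```

```bash
sed -i "s/'z%.4f'%s\['tcp_pos'\]\[2\]/'z%.4f'%s['tcp_pos'][2],np.round(s['eef_rot'],1)/" g.py
python3 -m handwheel '[0.02,-0.12,0,0,0,0]' >/dev/null&& python3 g.py &&  python3 -m handwheel '[0.02,-0.12,0,0,0,0]'  >/dev/null && python3 g.py &&  python3 -m handwheel '[0.02,-0.12,0,-0.001,0,0]'  >/dev/null && python3 g.py &&  python3 -m handwheel '[0.02,-0.12,0,-0.001,0,0]'  >/dev/null && python3 g.py
```

```text
t23.80 [-30.1 191.7] jigF [-3.2  4.1] z0.0329 [-1.798e+02 -1.000e-01 -8.400e+01]
   t23.90 [-30.1 190.4] jigF [-3.4  3.3] z0.0329 [-179.8   -0.   -84. ]
   t24.00 [-30.1 189. ] jigF [-4.   2.7] z0.0329 [-1.798e+02 -1.000e-01 -8.400e+01]
   t24.10 [-30.1 187.6] jigF [-3.6  2.6] z0.0328 [-179.8   -0.2  -84. ]
```

```bash
python3 -c "
from h import *
c,s=cap('wrist','w12.png')
i=cv2.imread('pics/w12.png'); cv2.imwrite('pics/w12c.png',cv2.resize(i[0:260,150:410],None,fx=2.3,fy=2.3,interpolation=cv2.INTER_CUBIC))"
```

```text
(no output)
```

View pics/w12c.png

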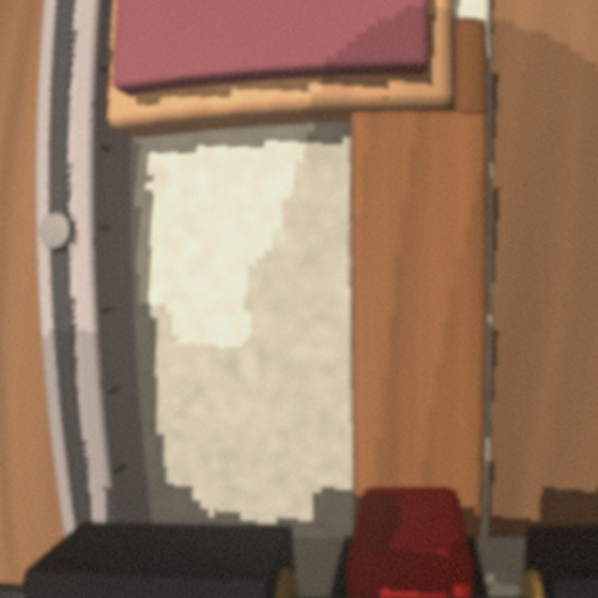

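```bash
python3 -m handwheel '[0.022,-0.14,0,-0.0005,0,0]' >/dev/null&& python3 g.py &&  python3 -m handwheel '[0.022,-0.14,0,-0.0005,0,0]'  >/dev/null && python3 g.py &&  python3 -m handwheel '[0.022,-0.14,0,-0.0005,0,0]'  >/dev/null && python3 g.py &&  python3 -m handwheel '[0.022,-0.14,0,-0.0005,0,0]'  >/dev/null && python3 g.py && python3 -m handwheel '[0.022,-0.14,0,-0.0005,0,0]'  >/dev/null && python3 g.py && python3 -m handwheel '[0.022,-0.14,0,-0.0005,0,0]'  >/dev/null && python3 g.py && python3 -m handwheel '[0.022,-0.14,0,-0.0005,0,0]'  >/dev/null && python3 g.py && python3 -m handwheel '[0.022,-0.14,0,-0.0005,0,0]'  >/dev/null && python3 g.py
```

```text
t24.25 [-30.1 185.9] jigF [-3.3  2.2] z0.0328 [-179.8   -0.2  -84. ]
   t24.35 [-30.1 184.3] jigF [-3.5  2.2] z0.0327 [-179.9   -0.2  -84. ]
   t24.45 [-30.1 182.8] jigF [-3.5  3.5] z0.0327 [-179.9   -0.3  -84. ]
   t24.55 [-30.  181.2] jigF [-4.6  3.2] z0.0327 [-179.9   -0.3  -84. ]
   t24.65 [-30.  179.6] jigF [-3.1  3.6] z0.0326 [-179.9   -0.3  -84. ]
   t24.75 [-30. 178.] jigF [-2.2  2.6] z0.0326 [-179.9   -0.4  -84. ]
   t24.85 [-30.  176.5] jigF [-3.1  3.4] z0.0326 [-179.9   -0.4  -84. ]
   t24.95 [-30.  174.9] jigF [-3.   2.8] z0.0326 [-179.9   -0.4  -84. ]
```

```bash
python3 -m handwheel '[0.022,-0.14,0,0.001,0,0.001]' >/dev/null&& python3 g.py &&  python3 -m handwheel '[0.022,-0.14,0,0,0,0.001]'  >/dev/null && python3 g.py &&  python3 -m handwheel '[0.022,-0.14,0,0.001,0,0.001]'  >/dev/null && python3 g.py &&  python3 -m handwheel '[0.022,-0.14,0,0,0,0.001]'  >/dev/null && python3 g.py && python3 -m handwheel '[0.022,-0.14,0,0,0,0]'  >/dev/null && python3 g.py && python3 -m handwheel '[0.022,-0.14,0,0,0,0]'  >/dev/null && python3 g.py && python3 -m handwheel '[0.022,-0.14,0,0,0,0]'  >/dev/null && python3 g.py && python3 -m handwheel '[0.022,-0.14,0,0,0,0]'  >/dev/null && python3 g.py && python3 -m handwheel '[0.022,-0.14,0,0,0,0]'  >/dev/null && python3 g.py && python3 -m handwheel '[0.022,-0.14,0,0,0,0]'  >/dev/null && python3 g.py && python3 -m handwheel '[0.022,-0.14,0,0,0,0]'  >/dev/null && python3 g.py && python3 -m handwheel '[0.022,-0.14,0,0,0,0]'  >/dev/null && python3 g.py
```

```text
t25.05 [-30.  173.3] jigF [-3.9  3.3] z0.0325 [-179.9   -0.4  -83.9]
   t25.15 [-30.1 171.8] jigF [-4.1  3.5] z0.0325 [-179.9   -0.4  -83.9]
   t25.25 [-30.2 170.2] jigF [-3.8  3.8] z0.0324 [-179.9   -0.3  -83.8]
   t25.35 [-30.2 168.7] jigF [-5.6  3. ] z0.0324 [-179.9   -0.3  -83.8]
   t25.45 [-30.2 167.2] jigF [-4.1  2.7] z0.0324 [-179.9   -0.3  -83.8]
   t25.55 [-30.2 165.7] jigF [-4.8  3.5] z0.0325 [-180.    -0.3  -83.8]
   t25.65 [-30.2 164.2] jigF [-3.9  3.7] z0.0325 [-180.    -0.3  -83.8]
   t25.75 [-30.2 162.6] jigF [-4.8  3.7] z0.0325 [-180.    -0.3  -83.8]
   t25.85 [-30.2 161.1] jigF [-3.6  3.2] z0.0325 [-180.    -0.3  -83.8]
   t25.95 [-30.2 159.5] jigF [-2.7  3.5] z0.0325 [-180.    -0.3  -83.8]
   t26.05 [-30.2 158. ] jigF [-4.6  3.9] z0.0325 [-180.    -0.3  -83.8]
   t26.15 [-30.2 156.4] jigF [-3.8  3.1] z0.0325 [-180.    -0.3  -83.9]
```

```bash
sed -i 's/f\[1\]>9/f[1]>7/' g.py; python3 -m handwheel '[0.022,-0.14,0,0,0,0]' >/dev/null&& python3 g.py &&  python3 -m handwheel '[0.022,-0.14,0,0,0,0.001]'  >/dev/null && python3 g.py &&  python3 -m handwheel '[0.022,-0.14,0,0,0,0]'  >/dev/null && python3 g.py &&  python3 -m handwheel '[0.022,-0.14,0,0,0,0]'  >/dev/null && python3 g.py && python3 -m handwheel '[0.022,-0.14,0,0,0,0]'  >/dev/null && python3 g.py && python3 -m handwheel '[0.022,-0.14,0,0,0,0]'  >/dev/null && python3 g.py && python3 -m handwheel '[0.022,-0.14,0,0,0,0]'  >/dev/null && python3 g.py && python3 -m handwheel '[0.022,-0.14,0,0,0,0]'  >/dev/null && python3 g.py && python3 -m handwheel '[0.022,-0.14,0,0,0,0]'  >/dev/null && python3 g.py && python3 -m handwheel '[0.022,-0.14,0,0,0,0]'  >/dev/null && python3 g.py && python3 -m handwheel '[0.022,-0.14,0,0,0,0]'  >/dev/null && python3 g.py && python3 -m handwheel '[0.022,-0.14,0,0,0,0]'  >/dev/null && python3 g.py
```

```text
t26.25 [-30.2 154.8] jigF [-4.   3.6] z0.0325 [-180.    -0.3  -83.9]
   t26.35 [-30.2 153.3] jigF [-4.1  3. ] z0.0325 [-180.    -0.3  -83.8]
   t26.45 [-30.2 151.7] jigF [-4.1  3.5] z0.0325 [180.   -0.3 -83.8]
   t26.55 [-30.2 150.2] jigF [-4.4  3.8] z0.0325 [180.   -0.3 -83.8]
   t26.65 [-30.2 148.7] jigF [-4.7  3.6] z0.0325 [180.   -0.3 -83.8]
   t26.75 [-30.2 147.1] jigF [-3.9  3.2] z0.0325 [180.   -0.3 -83.8]
   t26.85 [-30.2 145.6] jigF [-4.1  3.6] z0.0325 [180.   -0.3 -83.8]
   t26.95 [-30.2 144. ] jigF [-3.8  2.6] z0.0325 [180.   -0.3 -83.8]
   t27.05 [-30.2 142.4] jigF [-3.3  3.5] z0.0325 [180.   -0.3 -83.8]
   t27.15 [-30.2 140.8] jigF [-3.2  3.6] z0.0325 [180.   -0.3 -83.8]
   t27.25 [-30.2 139.2] jigF [-4.7  3.6] z0.0325 [180.   -0.3 -83.8]
   t27.35 [-30.1 137.7] jigF [-4.2  3.3] z0.0325 [180.   -0.3 -83.9]
```

```bash
python3 -m handwheel '[0.022,-0.14,0,0,0,0.001]' >/dev/null&& python3 g.py &&  python3 -m handwheel '[0.022,-0.14,0,0,0,0]'  >/dev/null && python3 g.py &&  python3 -m handwheel '[0.022,-0.14,0,0,0,0]'  >/dev/null && python3 g.py &&  python3 -m handwheel '[0.022,-0.14,0,0,0,0]'  >/dev/null && python3 g.py && python3 -m handwheel '[0.022,-0.14,0,0,0,0]'  >/dev/null && python3 g.py && python3 -m handwheel '[0.022,-0.14,0,0,0,0]'  >/dev/null && python3 g.py && python3 -m handwheel '[0.022,-0.14,0,0,0,0]'  >/dev/null && python3 g.py && python3 -m handwheel '[0.022,-0.14,0,0,0,0]'  >/dev/null && python3 g.py && python3 -m handwheel '[0.022,-0.14,0,0,0,0]'  >/dev/null && python3 g.py && python3 -m handwheel '[0.022,-0.14,0,0,0,0]'  >/dev/null && python3 g.py && python3 -m handwheel '[0.022,-0.14,0,0,0,0]'  >/dev/null && python3 g.py && python3 -m handwheel '[0.022,-0.14,0,0,0,0]'  >/dev/null && python3 g.py
```

```text
t27.45 [-30.2 136.1] jigF [-4.7  3.8] z0.0325 [179.9  -0.3 -83.8]
   t27.55 [-30.2 134.5] jigF [-4.4  3. ] z0.0325 [179.9  -0.3 -83.8]
   t27.65 [-30.2 133. ] jigF [-3.8  2.7] z0.0325 [179.9  -0.3 -83.8]
   t27.75 [-30.2 131.4] jigF [-4.2  3.2] z0.0325 [179.9  -0.3 -83.8]
   t27.85 [-30.2 129.8] jigF [-3.6  3.8] z0.0325 [179.9  -0.3 -83.8]
   t27.95 [-30.2 128.2] jigF [-4.9  2.9] z0.0325 [179.9  -0.3 -83.8]
   t28.05 [-30.2 126.7] jigF [-3.4  2.9] z0.0325 [179.9  -0.3 -83.8]
   t28.15 [-30.2 125.1] jigF [-3.   2.9] z0.0325 [179.9  -0.3 -83.8]
   t28.25 [-30.2 123.5] jigF [-4.9  2.9] z0.0325 [179.9  -0.3 -83.8]
   t28.35 [-30.1 121.9] jigF [-3.1  3.8] z0.0325 [179.9  -0.3 -83.8]
   t28.45 [-30.2 120.3] jigF [-3.4  3.9] z0.0325 [179.9  -0.3 -83.8]
   t28.55 [-30.1 118.8] jigF [-3.7  3.7] z0.0325 [179.9  -0.3 -83.8]
```

```bash
python3 -m handwheel '[0.022,-0.14,0,0,0,0]' >/dev/null&& python3 g.py &&  python3 -m handwheel '[0.022,-0.14,0,0,0,0]'  >/dev/null && python3 g.py &&  python3 -m handwheel '[0.022,-0.14,0,0,0,0]'  >/dev/null && python3 g.py &&  python3 -m handwheel '[0.022,-0.14,0,0,0,0]'  >/dev/null && python3 g.py && python3 -m handwheel '[0.022,-0.14,0,0,0,0]'  >/dev/null && python3 g.py && python3 -m handwheel '[0.022,-0.14,0,0,0,0]'  >/dev/null && python3 g.py && python3 -m handwheel '[0.022,-0.14,0,0,0,0]'  >/dev/null && python3 g.py && python3 -m handwheel '[0.022,-0.14,0,0,0,0]'  >/dev/null && python3 g.py && python3 -m handwheel '[0.022,-0.14,0,0,0,0]'  >/dev/null && python3 g.py && python3 -m handwheel '[0.022,-0.14,0,0,0,0]'  >/dev/null && python3 g.py && python3 -m handwheel '[0.022,-0.14,0,0,0,0]'  >/dev/null && python3 g.py && python3 -m handwheel '[0.022,-0.14,0,0,0,0]'  >/dev/null && python3 g.py
python3 -c "
from h import *
c,s=cap('wrist','w13.png')
i=cv2.imread('pics/w13.png'); cv2.imwrite('pics/w13c.png',cv2.resize(i[0:260,150:410],None,fx=2.3,fy=2.3,interpolation=cv2.INTER_CUBIC))"
```

```text
t28.65 [-30.2 117.2] jigF [-2.9  3.2] z0.0325 [179.9  -0.3 -83.8]
   t28.75 [-30.2 115.6] jigF [-3.6  3.6] z0.0325 [179.9  -0.3 -83.8]
   t28.85 [-30.2 114. ] jigF [-3.5  3.8] z0.0325 [179.9  -0.3 -83.8]
   t28.95 [-30.2 112.4] jigF [-3.9  3.3] z0.0325 [179.8  -0.3 -83.8]
   t29.05 [-30.1 110.8] jigF [-3.8  3.4] z0.0325 [179.8  -0.3 -83.8]
   t29.15 [-30.1 109.3] jigF [-3.6  2.9] z0.0325 [179.8  -0.3 -83.8]
   t29.25 [-30.1 107.7] jigF [-3.3  4. ] z0.0324 [179.8  -0.3 -83.8]
   t29.35 [-30.1 106.1] jigF [-3.9  3.1] z0.0324 [179.8  -0.3 -83.8]
   t29.45 [-30.1 104.5] jigF [-3.8  3.4] z0.0324 [179.8  -0.3 -83.8]
   t29.55 [-30.1 102.9] jigF [-4.1  3.3] z0.0324 [179.8  -0.3 -83.8]
   t29.65 [-30.1 101.3] jigF [-3.4  3.4] z0.0324 [179.8  -0.3 -83.8]
   t29.75 [-30.1  99.7] jigF [-4.   3.4] z0.0324 [179.8  -0.3 -83.8]
```

View pics/w13c.png

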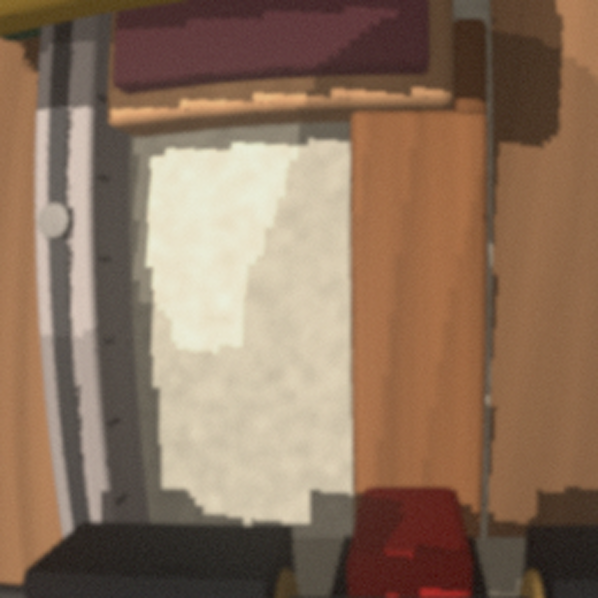

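```bash
python3 -m handwheel '[0.022,-0.14,0,0,0,0]' >/dev/null&& python3 g.py &&  python3 -m handwheel '[0.022,-0.14,0,0,0,0]'  >/dev/null && python3 g.py &&  python3 -m handwheel '[0.022,-0.14,0,0,0,0]'  >/dev/null && python3 g.py &&  python3 -m handwheel '[0.022,-0.14,0,0,0,0]'  >/dev/null && python3 g.py && python3 -m handwheel '[0.022,-0.14,0,0,0,0]'  >/dev/null && python3 g.py && python3 -m handwheel '[0.022,-0.14,0,0,0,0]'  >/dev/null && python3 g.py && python3 -m handwheel '[0.022,-0.14,0,0,0,0]'  >/dev/null && python3 g.py && python3 -m handwheel '[0.022,-0.14,0,0,0,0]'  >/dev/null && python3 g.py && python3 -m handwheel '[0.022,-0.14,0,0,0,0]'  >/dev/null && python3 g.py && python3 -m handwheel '[0.022,-0.14,0,0,0,0]'  >/dev/null && python3 g.py && python3 -m handwheel '[0.022,-0.14,0,0,0,0]'  >/dev/null && python3 g.py && python3 -m handwheel '[0.022,-0.14,0,0,0,0]'  >/dev/null && python3 g.py
```

```text
t29.90 [-30.2  98. ] jigF [-3.4  3.3] z0.0324 [179.8  -0.4 -83.8]
   t30.00 [-30.1  96.5] jigF [-4.9  9.8] z0.0324 [179.8  -0.3 -83.8]
```

```bash
python3 -m handwheel '[0.015,-0.08,0,0,0,0, 0.015,-0.08,0,0,0,0]' >/dev/null; python3 g.py
```

```text
t30.20 [-29.9  96.5] jigF [-5.4  8.4] z0.0326 [179.8  -0.3 -83.9]
```

```bash
python3 -m handwheel '[0.015,-0.1,0,0,0,0, 0.015,-0.13,0,0,0,0]' >/dev/null; python3 g.py; python3 -m handwheel '[0.015,-0.13,0,-0.002,0,0, 0.015,-0.15,0,-0.002,0,0, 0.015,-0.15,0,-0.002,0,0]' >/dev/null; python3 g.py
```

```text
t30.40 [-29.7  96.4] jigF [-7.7 13.2] z0.0328 [179.9  -0.2 -83.9]
   t30.70 [-29.6  96.4] jigF [-7.1 13.3] z0.0329 [179.9  -0.2 -83.9]
```

```bash
python3 -m handwheel '[-0.02,0.03,0,0,0,0, -0.1,0.1,0,0,0,0, -0.22,0.2,0,0,0,0, -0.35,0.35,0,0,0,0, -0.5,0.6,0,0,0,0]' ; python3 g.py; python3 -c "
from h import *
c,s=cap('wrist','w14.png')
i=cv2.imread('pics/w14.png'); cv2.imwrite('pics/w14c.png',cv2.resize(i[0:260,150:410],None,fx=2.3,fy=2.3,interpolation=cv2.INTER_CUBIC))"
```

```text
time_s: 31.2
tcp_pos: [0.5194, 0.1023, 0.0332]
eef_rot: [180.0, -0.2, -83.9]
contact_force: [-0.0, 1.7, -1.1]
gripper_width: 0.0235
   t31.20 [-33.2 103.1] jigF [0.2 1.7] z0.0332 [180.   -0.2 -83.9]
```

View pics/w14c.png

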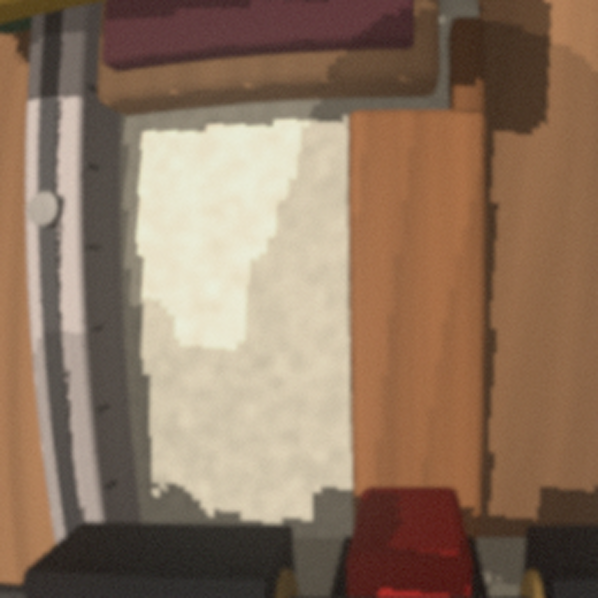

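```bash
python3 - <<'E'
from h import *
np.set_printoptions(precision=1,suppress=True)
for n,u,v,z in [('tailN',436,93,.028),('tailF',105,108,.028),('barN',412,45,.038),('barF',108,66,.038)]:
    print(n,tojig(wray('w14.png',150+u/2.3,v/2.3,z)))
def pj(x,y,z): return (wproj('w14.png',[*fromjig([x,y]),z])-[150,0])*2.3
for y in [-14,-25]: print(y,pj(42,y,.034),pj(42,y,.028),pj(-42,y,.028))
E
```

```text
tailN [-39.8 -11. ]
tailF [ 39.3 -12.8]
barN [-34.3 -19.6]
barF [ 34.5 -20.4]
-14 [ 84.9 100. ] [ 95.1 105. ] [445.7  81. ]
-25 [86.7 57. ] [96.8 63.2] [445.3  37.3]
```

```bash
python3 -m handwheel '[-0.6,1.5,0,0,0,0, -1.2,4,0.3,0,0,0, -2,7,2.5,0,0,0, -4,11,4,0,0,0, -6.5,15,4,0,0,0, -9,18.3,4,0,0,0, -10,19.3,3,0,0,0, -10,19.3,1.5,0,0,0]' ; python3 g.py; python3 -c "
from h import *
c,s=cap('wrist','w15.png')"
```

```text
time_s: 32.05
tcp_pos: [0.4185, 0.2981, 0.0488]
eef_rot: [-179.9, -0.0, -83.7]
contact_force: [-0.2, 0.3, -0.8]
gripper_width: 0.0239
   t32.05 [-112.3  308.7] jigF [-0.1  0.4] z0.0488 [-179.9   -0.   -83.7]
```

View pics/w15.png

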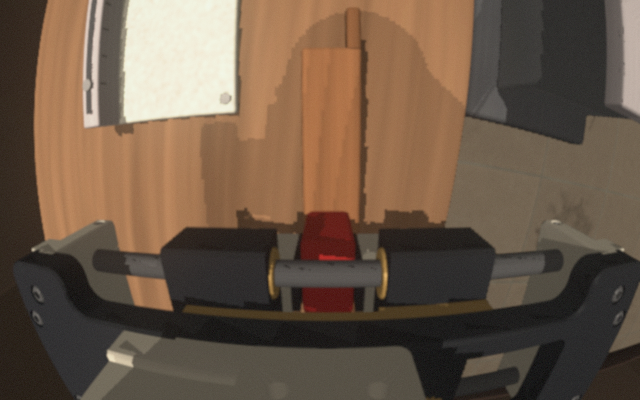

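Stick is over clear bench beside the jig (board corner at (238,110), stick x 302–360). Lowering.

```bash
python3 -m handwheel '[0,0,-1.2,0,0,0, 0,0,-2.1,0,0,0, 0,0,-2.6,0,0,0,0,0,-2.65,0,0,0]' ; python3 g.py; python3 -m handwheel '[0,0,-0.06,0,0,0, 0,0,-0.1,0,0,0]'
```

```text
time_s: 32.5
tcp_pos: [0.4178, 0.2951, 0.0212]
eef_rot: [179.9, -0.3, -83.8]
contact_force: [-11.0, -4.8, 28.3]
gripper_width: 0.0239
   t32.50 [-113.3  305.8] jigF [-11.4  -3.6] z0.0212 [179.9  -0.3 -83.8]
time_s: 32.7
tcp_pos: [0.4183, 0.295, 0.0212]
eef_rot: [179.9, -0.3, -83.8]
contact_force: [-4.8, -3.3, 18.4]
gripper_width: 0.0233
```

```bash
python3 -m handwheel '[0,0,0.02,0,0,0, 0,0,0.04,0,0,0]'; python3 -m handwheel '[0,0,0,0,0,0, 0,0,0,0,0,0, 0,0,0,0,0,0, 0,0,0,0,0,0, 0,0,0,0,0,0]' 80; python3 -m handwheel '[0,0,1,0,0,0, 0,0,3,0,0,0, 0,0,6,0,0,0, 0,0.5,10,0,0,0, 0,1,14,0,0,0, 0,1.5,18,0,0,0, 0,2,21,0,0,0, 0,2,22,0,0,0]'
python3 -c "
from h import *
c,s=cap('wrist','w16.png')"
```

```text
time_s: 32.9
tcp_pos: [0.4186, 0.2948, 0.0216]
eef_rot: [179.9, -0.2, -83.8]
contact_force: [-0.1, 0.2, -0.8]
gripper_width: 0.0239
time_s: 33.4
tcp_pos: [0.4186, 0.2948, 0.0216]
eef_rot: [179.9, -0.3, -83.8]
contact_force: [0.9, 0.7, -0.6]
gripper_width: 0.0569
time_s: 34.2
tcp_pos: [0.4196, 0.3162, 0.2462]
eef_rot: [-179.8, 0.0, -83.8]
contact_force: [0.1, -0.4, 0.3]
gripper_width: 0.06
```

View pics/w16.png

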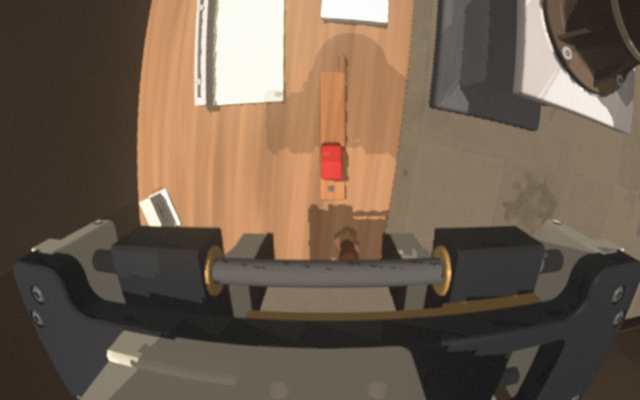

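```bash
python3 -m handwheel '[0.5,-3,1.5,0,0,0, 1,-7,3,0,0,0, 1.5,-11.5,4,0,0,0, 2,-15.5,4,0,0,0, 2.2,-18,4,0,0,0, 2.2,-19,4,0,0,0, 2.2,-19,4,0,0,0]'
python3 -c "
from h import *
c,s=cap('wrist','w17.png')
i=cv2.imread('pics/w17.png'); cv2.imwrite('pics/w17c.png',cv2.resize(i[0:260,160:420],None,fx=2.3,fy=2.3,interpolation=cv2.INTER_CUBIC))
c,s=cap('top','top1.png');i=cv2.imread('pics/top1.png'); cv2.imwrite('pics/top1c.png',cv2.resize(i[130:270,180:500],None,fx=2.5,fy=2.5,interpolation=cv2.INTER_CUBIC))"
```

```text
time_s: 34.95
tcp_pos: [0.4411, 0.1248, 0.2855]
eef_rot: [-179.9, -0.0, -83.9]
contact_force: [0.4, -0.3, -0.1]
gripper_width: 0.0601
```

View pics/w17c.png

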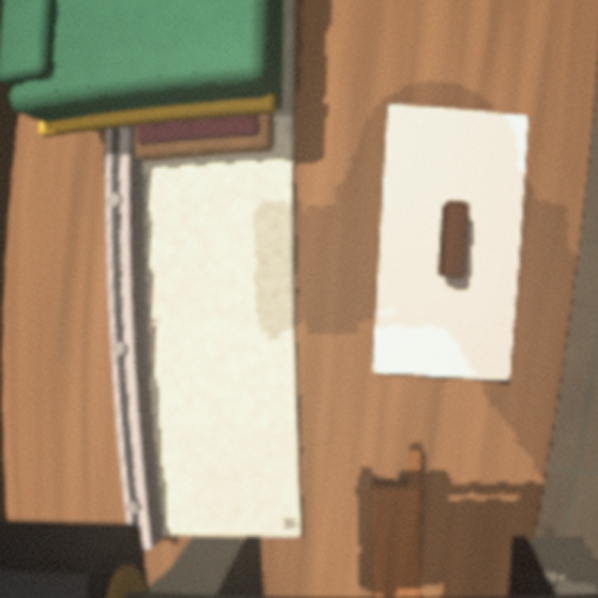

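View pics/top1c.png

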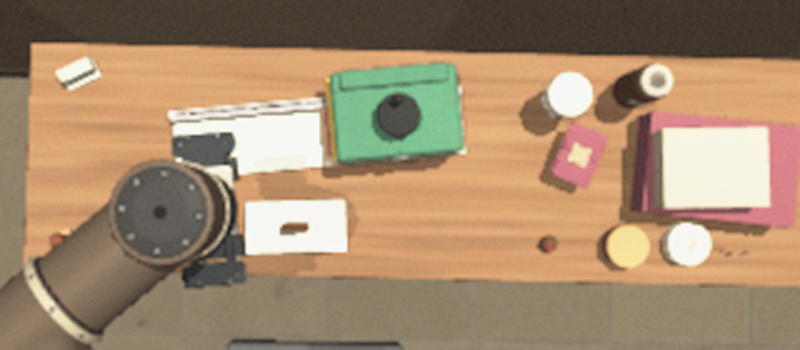

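```bash
python3 - <<'E'
from h import *
np.set_printoptions(precision=1,suppress=True)
for n,u,v,z in [('tailN',271,150,.028),('tailF',136,158,.028)]: print(n,tojig(wray('w17.png',160+u/2.3,v/2.3,z)))
r.close_job()
E
```

```text
tailN [-42.6 -12.2]
tailF [ 40.2 -13.5]
the job is handed in; nothing more can be done
```

The job is done and handed in at about 35 s of the 72 s allowed.

- **Cover:** I lifted it by its handle and stood it the right way up on the open bench in front of the jig. It ended about 45 mm clear of the jig's baseboard.
- **To the fence:** With the side of the push stick I pressed the sled flat against the fence at about 10 N. Its origin was then near jig y +102 mm, well before the head.
- **Feed:** With the stick's end and lip on the trailing corner, I fed it along the fence in small force-checked steps, with about 3 to 5 N of lip force towards the fence.
- **End stop:** I felt the stop with the nose near jig y -178 mm. It took about 13 N in two pushes with the stick moving no more than 0.1 mm, against the 22 N at which its clamp slips. I then backed the stick off.
- **Stick:** It lies flat on the bench beside the jig.

**Last checks:**
- The sled's tail read jig y -12 to -13.5 mm and x from -42.6 to +40.2 mm. That is square against the fence to within about 1 to 2 mm of picture accuracy.
- The final pictures show the bystanders in place, apart from the stamp, which the arm mostly hid in the last top view. I never moved near it.

**What disagreed or went less well:**
- **False stop:** Partway along, near nose y -78 mm, the force rose to 9 N. It was not the stop: the tool had pitched about 1.4°. After I levelled it the sled ran on freely.
- **Hard set-down:** The stick met the bench briefly at about 28 N through the held stick. I eased the force off before opening the fingers.

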